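# Put the spray can away in the stay-lidded tool chest

## Task

Put the red spray can that stands beside the blue tool chest away in the chest. Raise the lid until its folding stay locks and let go; lay the standing can gently down on its side on the bench and let go of it, then take it again round its middle and lay it in its grey foam bed, its cap towards the side with the red knob. With the can in its bed, pull the red knob forward to break the stay while the lid is still up, then lower the lid gently until it is fully shut; do not let the can or the lid fall, and leave the mug, blue box, tin can and caliper alone.

Things in the scene. Friction and masses are not known exactly. Their poses are not given: they have to be found in the camera images.
- chest: blue steel tool chest, fixed, 210 mm deep (its x) by 270 wide (its y), rim 95 mm high, walls 6 mm; origin under its centre on the bench, x to the hinge side at the back, y to its left, z up. Inside, floor 15 mm above the bench, grey foam blocks up to 45 mm with a bed for the can cut in them. From y = -40 to +40 mm no foam, wall to wall: room for fingers beside the can's middle
- bed_center (a point): where point can_center is when the can lies home in the foam bed: chest x = -30 mm, y = 0, 46 mm above the bench. The bed runs along the chest's y: 76 mm wide for the body from y = +106 to -78 mm, then a neck 42 mm wide for the cap to y = -106 mm; so the cap points to the chest's -y, the side with the stay
- lid_hinge (a point): middle of the lid's hinge line, which runs along the chest's y at the back rim (chest x = +105 mm, 95 mm above the bench)
- lid (a joint): lid angle in rad: 0 shut, grows as the front edge rises; about 1.43 with the stay locked, 1.46 with the stay stretched taut, and no further. Lid about 0.5 kg, 12 mm thick. Its hinge has friction: left alone the lid stays where it is between about 1.0 and 1.3 rad, and falls shut from lower angles
- lid_handle (a point): middle of the black handle bar on the lid: round, 12 mm thick, 90 mm free length along the chest's y, on two posts; 175 mm from the hinge line along the lid and 46 mm above the plane of the lid's underside (34 mm above its top face). The bar may turn in the grip as the lid swings
- stay (a joint): knee angle in rad of the folding stay outside the chest's right (-y) side, two links of 79.5 mm: 0 folded with the lid shut, 2.76 straight, 3.02 locked at its stop (knee past straight, to the back). From shut the knee folds forward. A light spring draws it to the lock: when the raised lid stretches the stay taut, the knee snaps past straight
- stay_knob (a point): grip point on the red knob at the stay's knee: round, 14 mm thick, red for 62 mm along the chest's y, this point 60 mm out from the side wall. It moves on a circle of radius 79.5 mm in the chest's x-z plane about chest x = 0, z = 70 mm; locked it is 56 mm behind and 56 mm above that. About 5 N forward breaks it; straight above the pivot the lid is at 1.15 rad and stays; near straight it relocks
- can_center (a point): centre of the red spray can beside the chest (not the one at the cabinets), half-way along its 196 mm, on its axis; z axis along the can to the yellow cap. Body 65 mm across, 170 mm long from the base; cap 26 mm across, from 168 to 196 mm. 0.27 to 0.53 kg. It first stands upright on the bench; lying on it the centre is about 31 mm high
- spray_can: the same can; origin at the centre of its base, z along the can to the cap
- mug: white dotted mug, 93 mm high, bystander
- blue_box: small flat blue cardboard box 55 x 85 x 23 mm, bystander
- tin_can: open grey tin can, 69 mm across and 88 mm high, bystander
- caliper: steel caliper lying flat, 60 x 200 x 8 mm, bystander

How it is judged:
By the outcome, as a careful person would: the job done as asked, in the order asked, and still so for the second after the job is handed in, with the robot touching nothing.
It also fails if it takes over 72 s, if anything falls off the work surface, if the arm or the gripper's body presses on something with over 40 N, if the wrist force passes 120 N, or if a joint passes its speed limit or range.

## Robot

A 6-joint arm with a two-finger parallel gripper is mounted at the origin on a cart in front of the work surface, level with it; the furniture and walls round the work are solid. World frame = base frame: x ahead of the robot, y to its left, z up, the work surface at z = 0. Lengths are in m, angles in rad, forces in N, time in s.
With the tool pointing down it reaches from about 0.35 to 0.975 m from the base axis. Payload 7.1 kg.
Tool frame: the origin (TCP) lies midway between the tips of the shut fingers; the grasp point (between the pads) lies 19 mm behind it; z points along the fingers, y is the line along which they close (so a half turn about z gives the same grasp; the last joint's range is limited). The gripper opens to 88 mm and grips with 3 to 60 N. Pads are 20 mm wide; open, the fingers measure 115 mm over their backs; the gripper's body (75 mm by 178 mm) begins 61 mm behind the grasp point.
Start: joints at [1.157, 0.423, 1.63, -0, 1.089, -0.019], TCP at [0.24, 0.577, 0.223] pointing down, gripper open.
Joint ranges: [-3, 3], [-0.9, 2.11], [0.09, 2.58], [-1.31, 4.45], [0.11, 2.69], [-2.54, 2.54]. Speed limits (rad/s): [2.39, 2.39, 3.01, 3.14, 3.14, 3.14].

## Interface

Orientations are given as [roll, pitch, yaw] about the fixed x, y, z axes, in that order (R = Rz(yaw) Ry(pitch) Rx(roll)).
In Python, from cell import bot gives the robot as it stands.
- The arm moves only by the shell command python3 -m inch 'ROWS' [FORCE]. ROWS is JSON, a list of rows, each a list of 3 entries, a list of its own where there are three numbers: the opening, from 0 (shut) to 1 (fully open), then the shift along the tool's x, y, z in cm, then the turn, a rotation vector about the tool's x, y, z in degrees. A call has 1 to 20 rows; each row shifts and turns the commanded pose from where the row before left it, along the tool's axes as they then stand; what a row does not reach is not made up. A row lasts 1/12 s, in which the tool goes at most 41.7 mm and 7.16 degrees, less where a joint would pass 70% of its speed; a pose out of reach is approached as far as the arm can. A call with a gripper value outside its range is refused whole. The fingers move at their own pace and stop on an object; FORCE is the grip in N (left out, the last holds). Time passes only in rows, so rows that do not move let the fingers close. It gives the time, the measured TCP pose, the force, the opening and the grip force at its end, in the units of the state.
- bot.observe(): the state, without advancing time (a new reading comes with each control period).
- bot.grab_frame(name): name is "scene" or "top" or "wrist"; returns a dict with "color" (400x640x3 uint8, blue, green, red), "range_z" (400x640 float32, m along the optical axis (not along the pixel's ray), 0 where there is no reading), "camera_matrix" (3x3 intrinsics, pixels), "rvec" (rotation vector, rad) and "tvec" (3), from world to camera coordinates, as OpenCV has them; the wrist camera has in their place "T_tool_cam" (4x4, takes a point from camera to tool coordinates, whose origin is the TCP and whose axes are the flange's). Camera axes: x right, y down, z forward; pixel columns grow to the right and rows downward; lengths in m; the calibration is good to about 2 mm. A picture is of the moment at which its call begins: read the wrist's pose just before it.
- bot.finish_job(): hands the job in; it is judged then, once.
Trained networks look in the newest picture that a camera, given by its name, has taken for a name from the list of things; names that differ only in an ending like _2 or _b are one class to them, and where a whole thing is asked for, a point or a joint stands for the part that bears it (a point fixed in the world has none). Each returns a list of dicts, best first, with "conf" (0 to 1); they miss things now and then, are a little off and sometimes report something else, mostly with a low value. They report only what shows in the picture. A call takes as long as a camera call.
- bot.find_in(camera, name): "position" ([column, row] in pixels, amid what is visible of it).
- bot.landmark_of(camera, name): "position" ([column, row] in pixels: a listed point, or the origin of a listed thing).
The state is a dict: "time_s": time; "joints": joint angles; "joint_velocities": joint speeds; "joint_torque": joint torques, N m; "eef_pos": TCP position; "ee_rot": TCP orientation; "contact_force": force on the tool from outside, world axes, zero at the start; "wrist_torque": the same for the moment, N m; "grip_width": finger opening in m; "finger_force": force on a finger pad.
Only numpy, scipy, OpenCV 4.12 (cv2) and the standard library are available. Lean on these libraries where they do the work, as an engineer would, in place of code of your own. Each camera call takes 0.05 s, during which the arm holds its last target. There are 200 camera calls.

## Working session

There is one attempt and no reset: what is moved stays moved. The work goes in short steps, Python scripts to look and compute and a shell command to move; the robot and the scene stay as the last step left them, time stands still between calls to the robot, and variables do not carry over. Pictures are saved under pics/ and viewed, at most 10 in all, crops included, and the job is handed in when it is done.

```bash
ls; mkdir -p pics; cat > h.py <<'E'
import numpy as np, cv2
from cell import bot
from scipy.spatial.transform import Rotation as R
def frame(n):
    o=bot.observe(); f=bot.grab_frame(n)
    if n=="wrist":
        T=np.eye(4); T[:3,:3]=R.from_euler('xyz',o['ee_rot']).as_matrix(); T[:3,3]=o['eef_pos']
        f['Twc']=T@f['T_tool_cam']
    else:
        A=cv2.Rodrigues(np.array(f['rvec'],float))[0]; T=np.eye(4); T[:3,:3]=A.T; T[:3,3]=-A.T@np.array(f['tvec']).ravel(); f['Twc']=T
    return f
def ray(f,p):
    K=np.array(f['camera_matrix']); d=np.array([(p[0]-K[0,2])/K[0,0],(p[1]-K[1,2])/K[1,1],1]); return f['Twc'][:3,:3]@d, f['Twc'][:3,3]
def deproj(f,p,z=None):
    d,c=ray(f,p)
    if z is not None: return c+d*(z-c[2])/d[2]
    u,v=int(round(p[0])),int(round(p[1])); w=f['range_z'][max(v-2,0):v+3,max(u-2,0):u+3]; w=w[w>0]
    return c+d*np.median(w) if len(w) else None
def cloud(f):
    v,u=np.nonzero(f['range_z']>0); K=np.array(f['camera_matrix']); z=f['range_z'][v,u]
    P=np.stack([(u-K[0,2])/K[0,0]*z,(v-K[1,2])/K[1,1]*z,z],1)
    return P@f['Twc'][:3,:3].T+f['Twc'][:3,3], f['color'][v,u], np.stack([u,v],1)
E
python3 - <<'E'
from h import *
np.set_printoptions(precision=3,suppress=True)
print(bot.observe())
ims=[]
for c in ["scene","top"]:
    f=frame(c); ims.append(f['color']); print(c,f['Twc'][:3,3])
    for n in ["chest","lid_hinge","lid_handle","stay_knob","can_center","spray_can","mug","blue_box","tin_can","caliper"]:
        for r in bot.landmark_of(c,n)[:2]: print(n,round(r['conf'],2),np.round(r['position'],1),deproj(f,r['position']))
cv2.imwrite('pics/a.png',ims[0]);cv2.imwrite('pics/b.png',ims[1])
E
```

```text
pics
{'time_s': 0.0, 'joints': array([ 1.157,  0.424,  1.631, -0.   ,  1.089, -0.019]), 'joint_velocities': array([-0.002,  0.001,  0.001,  0.001, -0.002,  0.   ]), 'joint_torque': array([ -0.001, -54.462, -27.367,   0.064,   0.023,  -0.   ]), 'eef_pos': array([0.24 , 0.576, 0.222]), 'ee_rot': array([-3.14 ,  0.   ,  2.747]), 'contact_force': array([ 0.387, -0.595, -0.067]), 'wrist_torque': array([ 0.013,  0.021, -0.07 ]), 'finger_force': 0.0, 'grip_width': 0.08777795906006777}
scene [-0.206 -1.452  0.928]
chest 0.79 [322.5 230.1] [ 0.46  -0.264  0.092]
lid_hinge 0.89 [345. 197.] [ 0.616 -0.144  0.11 ]
lid_handle 0.86 [303.1 194.8] [ 0.472 -0.118  0.146]
lid_handle 0.34 [339.7 236. ] [ 0.477 -0.337  0.105]
stay_knob 0.71 [325.4 282.1] [ 0.395 -0.392  0.003]
stay_knob 0.59 [339.9 237. ] [ 0.477 -0.34   0.103]
can_center 0.85 [270.7 158.5] [0.534 0.273 0.115]
spray_can 0.82 [268.  179.6] [0.52  0.282 0.023]
mug 0.75 [392.6 280.9] [ 0.55  -0.508  0.023]
mug 0.61 [300.6 194.8] [ 0.467 -0.109  0.144]
blue_box 0.64 [236.8 206.5] [0.339 0.165 0.007]
tin_can 0.71 [315.8 177.6] [0.698 0.209 0.017]
caliper 0.83 [325.4 284.1] [ 0.391 -0.399  0.002]
top [ 0.387 -0.052  1.923]
chest 0.58 [334.6 205.6] [ 0.529 -0.122  0.109]
lid_hinge 0.8 [334.2 174.4] [ 0.663 -0.125  0.001]
lid_handle 0.58 [336.7 217.7] [ 0.484 -0.13   0.112]
stay_knob 0.52 [387.3 218.4] [ 0.482 -0.321  0.101]
can_center 0.82 [221.  202.5] [0.534 0.291 0.174]
spray_can 0.91 [226.5 205.7] [0.525 0.276 0.148]
mug 0.74 [424.1 201.1] [ 0.549 -0.465  0.087]
blue_box 0.73 [256.3 250.1] [0.361 0.18  0.021]
tin_can 0.51 [246.2 160.4] [0.713 0.224 0.031]
caliper 0.48 [401.1 244.3] [ 0.385 -0.389  0.002]
```

View pics/a.png

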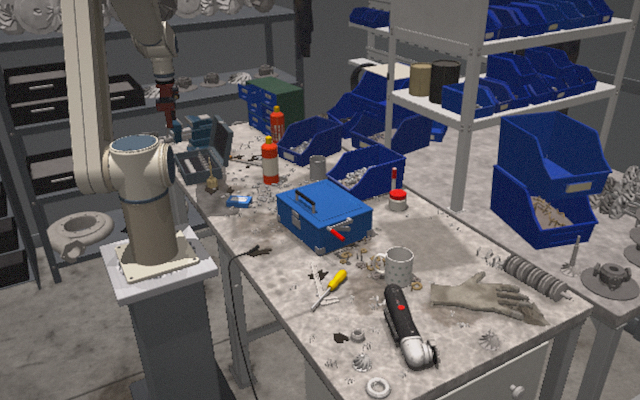

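View pics/b.png

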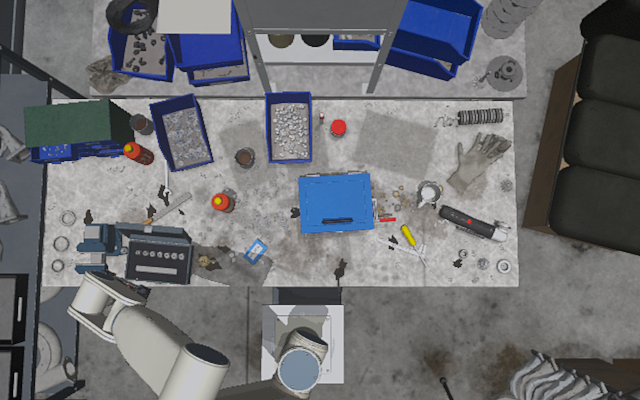

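The scene view shows the blue chest at about (325,215) with its lid shut, the handle at (305,195) and the red knob at (337,235). The can stands at (270,160), the mug is at (395,265), and the blue box is at (238,201) on the robot's side of the can. In the top view the chest is at (336,204), the can at (222,202), the tin at (245,158) and the caliper at about (400,240). Next I refine the chest and can poses.

```bash
python3 - <<'E'
from h import *
np.set_printoptions(precision=4,suppress=True)
f=frame("top"); P,C,U=cloud(f); C=C.astype(int)
blue=(C[:,0]>C[:,2]+50)&(C[:,0]>C[:,1]+25)
m=blue&(abs(P[:,2]-.107)<.012)&(abs(P[:,0]-.54)<.2)&(abs(P[:,1]+.12)<.25)
print(m.sum(),np.median(P[m,2]))
r=cv2.minAreaRect(P[m][:,:2].astype(np.float32)); print(r, P[m][:,:2].min(0),P[m][:,:2].max(0))
lo=P[m]; 
# left/right edge lines
hm=(P[:,2]>.125)&(P[:,2]<.17)&(abs(P[:,0]-.48)<.08)&(abs(P[:,1]+.13)<.1); print('handle',hm.sum(),P[hm].mean(0),P[hm].min(0),P[hm].max(0), 'slope',np.polyfit(P[hm,1],P[hm,0],1))
red=(C[:,2]>C[:,1]+60)&(C[:,2]>C[:,0]+60)
k=red&(abs(P[:,0]-.48)<.12)&(abs(P[:,1]+.31)<.06); print('knob',k.sum(),np.median(P[k],0),P[k].min(0),P[k].max(0),U[k].mean(0))
c=(P[:,2]>.03)&(P[:,2]<.25)&(np.hypot(P[:,0]-.53,P[:,1]-.285)<.07); 
t=c&(P[:,2]>.185); print('cap',t.sum(),P[t].mean(0))
b=c&(P[:,2]>.15)&(P[:,2]<.18);print('shoulder',b.sum(),P[b].mean(0),P[b].min(0),P[b].max(0))
f=frame("scene"); P,C,U=cloud(f); C=C.astype(int)
red=(C[:,2]>C[:,1]+60)&(C[:,2]>C[:,0]+60)
k=red&(abs(P[:,0]-.48)<.12)&(abs(P[:,1]+.31)<.06); print('knob',k.sum(),np.median(P[k],0),P[k].min(0),P[k].max(0))
c=(P[:,2]>.03)&(P[:,2]<.16)&(np.hypot(P[:,0]-.53,P[:,1]-.285)<.07)
(x,y,q),*_=np.linalg.lstsq(np.c_[2*P[c,:2],np.ones(c.sum())],(P[c,:2]**2).sum(1),rcond=None); print('can circle',c.sum(),x,y,np.sqrt(q+x*x+y*y))
hm=(P[:,2]>.125)&(P[:,2]<.17)&(abs(P[:,0]-.48)<.08)&(abs(P[:,1]+.13)<.1); print('handle',hm.sum(),P[hm].mean(0),P[hm].min(0),P[hm].max(0))
E
```

```text
3889 0.10758501285124722
((0.5410590171813965, -0.12454056739807129), (0.21292394399642944, 0.27304771542549133), 3.868622064590454) [ 0.43   -0.2666] [0.6543 0.0161]
handle 100 [ 0.4719 -0.1286  0.1465] [ 0.4654 -0.1855  0.1341] [ 0.4813 -0.0708  0.1585] slope [-0.0605  0.4641]
knob 54 [ 0.4794 -0.3217  0.1037] [ 0.4722 -0.3493 -0.0048] [ 0.4838 -0.293   0.1138] [387.1481 219.3333]
cap 42 [0.542  0.3016 0.1934]
shoulder 194 [0.5399 0.2986 0.1627] [0.5115 0.2702 0.1502] [0.571  0.3325 0.1795]
knob 71 [ 0.4767 -0.3236  0.1044] [ 0.4693 -0.3551  0.0333] [ 0.5278 -0.262   0.1109]
can circle 483 0.5393352842377378 0.2951440761155716 0.02612061858670546
handle 110 [ 0.4699 -0.1342  0.1441] [ 0.4595 -0.188   0.1257] [ 0.4802 -0.0739  0.1531]
```

```bash
cat >> h.py <<'E'
CH=np.array([.541,-.1245,0]); CY=np.radians(3.7)
def chest(x,y,z): return CH+R.from_euler('z',CY).apply([x,y,z])
def handle(t): return chest(.105-.175*np.cos(t)+.046*np.sin(t),0,.095+.175*np.sin(t)+.046*np.cos(t))
def knob(a): return chest(.0795*np.sin(a),-.195,.07+.0795*np.cos(a))  # a: back from vertical
DOWN=np.degrees(CY)+90
def delta(pos,rpy_deg=None,grasp=True,cur=None):
    o=bot.observe(); Rc=R.from_euler('xyz',o['ee_rot']); p=np.array(o['eef_pos'])
    Rt=R.from_euler('xyz',rpy_deg,degrees=True) if rpy_deg is not None else Rc
    tgt=np.array(pos)-(Rt.apply([0,0,.019]) if 0 else 0)
    tgt=tgt+ (Rt.apply([0,0,.019]) if grasp else 0)
    np.set_printoptions(precision=2,suppress=True)
    print('shift now-axes cm',Rc.inv().apply(tgt-p)*100,'shift target-axes cm',Rt.inv().apply(tgt-p)*100,'turn deg',np.degrees((Rc.inv()*Rt).as_rotvec()),'t',o['time_s'],'joints',np.array(o['joints']),'F',np.array(o['contact_force']),'w',o['grip_width'])
E
python3 -m inch '[[1,[0,0,0],[0,0,7.08]],[1,[0,0,0],[0,0,7.08]],[1,[0,0,0],[0,0,7.08]],[1,[0,0,0],[0,0,7.08]],[1,[0,0,0],[0,0,7.08]],[1,[0,0,0],[0,0,7.08]],[1,[0,0,0],[0,0,7.08]],[1,[0,0,0],[0,0,7.08]],[1,[0,0,0],[0,0,7.08]]]'
python3 -m inch '[[1,[-4,1,0],[0,0,0]],[1,[-4,1,0],[0,0,0]],[1,[-4,1,0],[0,0,0]],[1,[-4,1,0],[0,0,0]],[1,[-4,1,0],[0,0,0]],[1,[-4,1,0],[0,0,0]],[1,[-4,1,0],[0,0,0]],[1,[-4,1,0],[0,0,0]],[1,[-4,1,0],[0,0,0]],[1,[-4,1,0],[0,0,0]],[1,[-4,1,0],[0,0,0]],[1,[-4,1,0],[0,0,0]],[1,[-4,1,0],[0,0,0]],[1,[-4,1,0],[0,0,0]],[1,[-4,1,0],[0,0,0]],[1,[-4,1,0],[0,0,0]],[1,[-4,1,0],[0,0,0]],[0.7,[-4,1,0],[0,0,0]]]'
python3 - <<'E'
from h import *
delta(handle(0),[180,0,DOWN])
f=frame("wrist"); bot_l=bot.landmark_of("wrist","lid_handle")
for r in bot_l[:2]: print(r, deproj(f,r['position'],.145), deproj(f,r['position']))
P,C,U=cloud(f)
hm=(P[:,2]>.13)&(P[:,2]<.17)&(abs(P[:,0]-.48)<.08)&(abs(P[:,1]+.13)<.1); print('handle',hm.sum(),np.round(P[hm].mean(0),4),P[hm].min(0),P[hm].max(0),'slope',np.polyfit(P[hm,1],P[hm,0],1)) if hm.sum() else 0
E
```

```text
time_s: 1.95
eef_pos: [0.2404, 0.5769, 0.2227]
ee_rot: [3.142, 0.0, 1.629]
contact_force: [-0.1, 0.2, 1.1]
grip_width: 0.088
finger_force: 0.0
time_s: 3.45
eef_pos: [0.4662, -0.1324, 0.223]
ee_rot: [3.141, 0.0, 1.634]
contact_force: [0.1, 0.7, 0.9]
grip_width: 0.084
finger_force: 0.0
shift now-axes cm [ 0.31  0.5  10.1 ] shift target-axes cm [ 0.31  0.51 10.1 ] turn deg [ 0.04  0.01 -0.06] t 3.45 joints [-0.3   0.22  1.93  0.    0.99 -0.36] F [0.12 0.71 0.88] w 0.08401151183485984
{'position': [322.7, 200.2], 'conf': 0.73} [ 0.47 -0.13  0.14] [ 0.47 -0.12  0.15]
handle 1559 [ 0.47 -0.12  0.15] [ 0.46 -0.18  0.14] [ 0.48 -0.07  0.15] slope [-0.07  0.46]
```

```bash

python3 -m inch '[[0.6,[0.1,0.2,2],[0,0,0]],[0.5,[0.1,0.2,2],[0,0,0]],[0.5,[0.1,0.1,2],[0,0,0]],[0.5,[0,0,2],[0,0,0]],[0.5,[0,0,2],[0,0,0]],[0,[0,0,0],[0,0,0]],[0,[0,0,0],[0,0,0]],[0,[0,0,0],[0,0,0]],[0,[0,0,0],[0,0,0]],[0,[0,0,0],[0,0,0]],[0,[0,0,0],[0,0,0]]]' 20
python3 - <<'E'
from h import *
delta(handle(0),[180,0,DOWN])
# increments along arc, in tool axes (y=chest x, z=down)
th=np.r_[np.arange(0,1.47,.1),1.46]
for a,b in zip(th[:-1],th[1:]):
    d=handle(b)-handle(a); print('%.2f'%b, 'y %.2f z %.2f'%(100*(d[:2]@[np.cos(CY),np.sin(CY)]),-100*d[2]))
E
```

```text
time_s: 4.47
eef_pos: [0.4707, -0.1269, 0.1237]
ee_rot: [3.141, 0.0, 1.635]
contact_force: [-3.2, -0.2, 6.5]
grip_width: 0.0113
finger_force: 20.0
shift now-axes cm [-0.21  0.03  0.17] shift target-axes cm [-0.21  0.03  0.17] turn deg [ 0.02  0.03 -0.02] t 4.4667 joints [-0.29  0.38  2.   -0.    0.77 -0.35] F [-3.23 -0.15  6.54] w 0.01129615415134759
0.10 y 0.55 z -1.72
0.20 y 0.72 z -1.66
0.30 y 0.88 z -1.58
0.40 y 1.03 z -1.49
0.50 y 1.17 z -1.38
0.60 y 1.31 z -1.25
0.70 y 1.42 z -1.11
0.80 y 1.53 z -0.97
0.90 y 1.62 z -0.81
1.00 y 1.69 z -0.64
1.10 y 1.75 z -0.47
1.20 y 1.78 z -0.29
1.30 y 1.81 z -0.12
1.40 y 1.81 z 0.07
1.46 y 1.08 z 0.13
```

```bash

python3 -m inch '[[0,[0,0.26,-0.86],[0,0,0]],[0,[0,0.29,-0.86],[0,0,0]],[0,[0,0.34,-0.83],[0,0,0]],[0,[0,0.38,-0.83],[0,0,0]],[0,[0,0.42,-0.79],[0,0,0]],[0,[0,0.46,-0.79],[0,0,0]],[0,[0,0.5,-0.75],[0,0,0]],[0,[0,0.53,-0.74],[0,0,0]],[0,[0,0.57,-0.7],[0,0,0]],[0,[0,0.6,-0.68],[0,0,0]],[0,[0,0.64,-0.63],[0,0,0]],[0,[0,0.67,-0.62],[0,0,0]],[0,[0,0.7,-0.56],[0,0,0]],[0,[0,0.72,-0.55],[0,0,0]],[0,[0,0.76,-0.49],[0,0,0]],[0,[0,0.77,-0.48],[0,0,0]],[0,[0,0.81,-0.41],[0,0,0]],[0,[0,0.81,-0.4],[0,0,0]]]' 20
python3 - <<'E'
from h import *
delta(handle(0.9),[180,0,DOWN])
E
```

```text
time_s: 5.97
eef_pos: [0.5726, -0.1204, 0.2451]
ee_rot: [-3.141, 0.0, 1.635]
contact_force: [-5.4, -0.4, 6.4]
grip_width: 0.0112
finger_force: 20.0
shift now-axes cm [-0.21  0.05  0.34] shift target-axes cm [-0.21  0.04  0.34] turn deg [-0.02  0.02 -0.05] t 5.9667 joints [-0.23  0.34  1.7  -0.    1.1  -0.29] F [-5.45 -0.37  6.36] w 0.011184129632520865
```

```bash

python3 -m inch '[[0,[0,0.84,-0.32],[0,0,0]],[0,[0,0.85,-0.31],[0,0,0]],[0,[0,0.87,-0.24],[0,0,0]],[0,[0,0.88,-0.23],[0,0,0]],[0,[0,0.89,-0.15],[0,0,0]],[0,[0,0.89,-0.14],[0,0,0]],[0,[0,0.9,-0.06],[0,0,0]],[0,[0,0.9,-0.06],[0,0,0]],[0,[0,0.9,0.03],[0,0,0]],[0,[0,0.9,0.04],[0,0,0]],[0,[0,0.36,0.04],[0,0,0]],[0,[0,0.36,0.04],[0,0,0]],[0,[0,0.3,0.04],[0,0,0]],[0,[0,0,0],[0,0,0]],[0,[0,0,0],[0,0,0]]]' 20
python3 - <<'E'
from h import *
delta(handle(1.43),[180,0,DOWN])
f=frame("scene"); 
for r in bot.landmark_of("scene","stay_knob")[:2]: print(r,deproj(f,r['position']))
print('locked expect',knob(np.pi/4))
cv2.imwrite('pics/c.png',cv2.resize(f['color'][100:300,200:480],(800,571)))
E
```

```text
time_s: 7.22
eef_pos: [0.6701, -0.1141, 0.2554]
ee_rot: [-3.139, -0.0, 1.635]
contact_force: [-4.1, -1.4, 4.6]
grip_width: 0.011
finger_force: 20.0
shift now-axes cm [-0.2  -0.35 -0.03] shift target-axes cm [-0.2  -0.36 -0.03] turn deg [-0.14 -0.01 -0.04] t 7.2167 joints [-0.19  0.47  1.47 -0.    1.2  -0.25] F [-4.13 -1.44  4.58] w 0.010962939302938977
{'position': [372.2, 217.4], 'conf': 0.63} [ 0.65 -0.26  0.08]
locked expect [ 0.61 -0.32  0.13]
```

View pics/c.png

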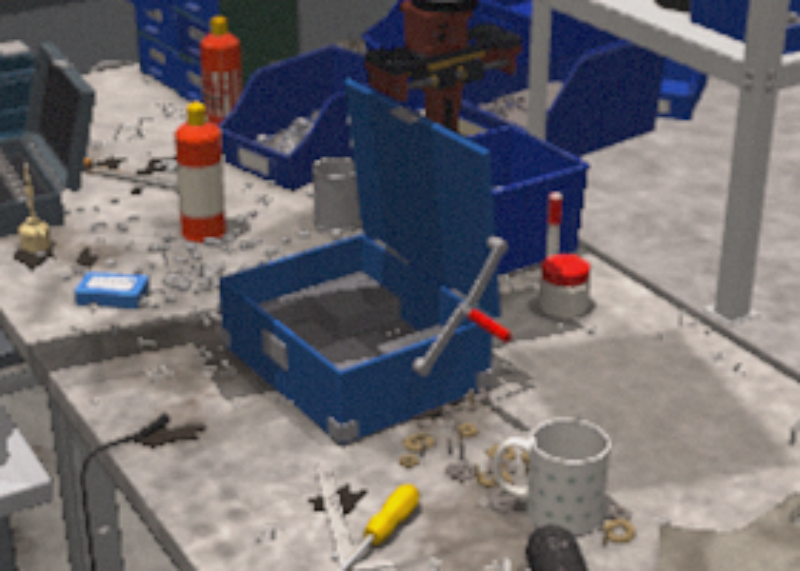

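The lid is up with the stay nearly straight; the knob is at crop pixel (490,325). I'll push slightly further and measure the knob to see whether it has locked.

```bash
cat >> h.py <<'E'
def knobmeas():
    for n in ("scene","top"):
        f=frame(n); P,C,U=cloud(f); C=C.astype(int)
        red=(C[:,2]>C[:,1]+60)&(C[:,2]>C[:,0]+60)
        L=(P-CH)@R.from_euler('z',CY).as_matrix()
        k=red&(abs(L[:,0])<.12)&(L[:,1]<-.145)&(L[:,1]>-.23)&(L[:,2]>.04)&(L[:,2]<.2)
        print('knob chest frame',n,k.sum(),np.round(np.median(L[k],0),4) if k.sum() else '')
        b=(C[:,0]>C[:,2]+40)&(L[:,2]>.15)&(L[:,2]<.32)&(abs(L[:,1])<.13)&(L[:,0]>-.1)&(L[:,0]<.15)
        if n=="scene": print('lid slope',b.sum(), np.degrees(1)*0+np.arctan2(1,-np.polyfit(L[b,2],L[b,0],1)[0]) if b.sum() else '')
E
python3 - <<'E'
from h import *
knobmeas()
E
python3 -m inch '[[0,[0,0.2,0],[0,0,0]],[0,[0,0.2,0],[0,0,0]],[0,[0,0.2,0],[0,0,0]],[0,[0,0,0],[0,0,0]],[0,[0,0,0],[0,0,0]]]' 20
python3 - <<'E'
from h import *
knobmeas();delta(handle(1.43),[180,0,DOWN])
E
```

```text
knob chest frame scene 68 [ 0.0498 -0.1954  0.1351]
lid slope 1532 1.4591964304186136
knob chest frame top 53 [ 0.0527 -0.1922  0.135 ]
time_s: 7.83
eef_pos: [0.6725, -0.114, 0.255]
ee_rot: [-3.131, -0.001, 1.634]
contact_force: [-19.4, -2.6, 11.5]
grip_width: 0.0112
finger_force: 20.0
knob chest frame scene 66 [ 0.047  -0.1951  0.1375]
lid slope 1563 1.4691640301712912
knob chest frame top 54 [ 0.05   -0.1894  0.1391]
shift now-axes cm [-0.2  -0.59 -0.07] shift target-axes cm [-0.2  -0.59 -0.08] turn deg [-0.58 -0.04 -0.06] t 7.9333 joints [-0.18  0.48  1.46 -0.    1.21 -0.25] F [-19.13  -2.11  11.5 ] w 0.011623372170923584
```

```bash

python3 -m inch '[[0,[0,-0.2,0],[0,0,0]],[0,[0,-0.2,0],[0,0,0]],[0,[0,-0.2,0],[0,0,0]],[0,[0,-0.2,0],[0,0,0]],[0,[0,-0.1,0],[0,0,0]],[0,[0,0,0],[0,0,0]],[0,[0,0,0],[0,0,0]]]' 20
python3 - <<'E'
from h import *
knobmeas();delta(handle(1.43),[180,0,DOWN])
E
```

```text
time_s: 8.52
eef_pos: [0.668, -0.1142, 0.2557]
ee_rot: [-3.141, 0.0, 1.635]
contact_force: [-3.3, -1.0, 5.1]
grip_width: 0.0115
finger_force: 20.0
knob chest frame scene 68 [ 0.0525 -0.1947  0.1327]
lid slope 1501 1.4467791303470547
knob chest frame top 50 [ 0.0554 -0.1893  0.1325]
shift now-axes cm [-0.2  -0.14 -0.  ] shift target-axes cm [-0.2  -0.14 -0.  ] turn deg [-0.01  0.   -0.04] t 8.6167 joints [-0.19  0.47  1.48 -0.    1.2  -0.25] F [-4.11 -1.57  4.86] w 0.011524467088904164
```

Backing off moved the knob further back, so the stay is locked. Now I release the handle and rise clear.

```bash

python3 -m inch '[[0,[0,-0.1,0],[0,0,0]],[0.1,[0,0,0],[0,0,0]],[0.2,[0,0,0],[0,0,0]],[0.3,[0,0,0],[0,0,0]],[0.3,[0,0,0],[0,0,0]],[0.3,[0,0,0],[0,0,0]],[0.3,[0,0,-0.5],[0,0,0]],[0.3,[0,0,-1],[0,0,0]],[0.3,[0,0,-2],[0,0,0]],[0.3,[0,0,-2],[0,0,0]],[0.3,[0,0,-3],[0,0,0]],[0.3,[0,0,-3],[0,0,0]]]' 20
python3 - <<'E'
from h import *
knobmeas();delta([.541,.3,.14],[180,0,209]); o=bot.observe(); print(np.round(o['joints'],4),np.round(o['eef_pos'],4))
from scipy.optimize import least_squares
D=np.array([[.424,1.631,.6245,.2225],[.22,1.93,.4847,.223],[.38,2.0,.4875,.1237],[.34,1.7,.585,.245],[.47,1.47,.6797,.2554],[.48,1.46,.682,.255],[o['joints'][1],o['joints'][2],np.hypot(*o['eef_pos'][:2]),o['eef_pos'][2]]])
def fk(p,a,b): return p[0]+p[2]*np.sin(a)+p[3]*np.sin(a+b+p[4]), p[1]+p[2]*np.cos(a)+p[3]*np.cos(a+b+p[4])
def res(p): r,z=fk(p,D[:,0],D[:,1]); return np.r_[r-D[:,2],z-D[:,3]]
s=least_squares(res,[0,.1,.45,.4,0]); print(s.x,np.abs(s.fun).max())
E
```

```text
time_s: 9.62
eef_pos: [0.6667, -0.1142, 0.3722]
ee_rot: [-3.141, -0.0, 1.635]
contact_force: [0.2, 0.2, 0.1]
grip_width: 0.0261
finger_force: 0.0
knob chest frame scene 66 [ 0.0523 -0.1946  0.1324]
lid slope 1496 1.4447516156004858
knob chest frame top 49 [ 0.0559 -0.1922  0.1321]
shift now-axes cm [ 42.27 -10.44  25.48] shift target-axes cm [-8.86 42.49 25.7 ] turn deg [   0.23    0.7  -115.33] t 9.7167 joints [-0.19  0.38  1.34  0.    1.41 -0.25] F [-0.17 -0.4   0.54] w 0.0264994231400961
[-0.19  0.38  1.34  0.    1.41 -0.25] [ 0.67 -0.11  0.38]
[0.01 0.01 0.56 0.49 0.17] 0.0025189985139327797
```

```bash

python3 -m inch '[[0.4,[3.9,-0.75,0],[0,0,0]],[0.6,[3.9,-0.75,0],[0,0,0]],[0.8,[3.9,-0.75,0],[0,0,0]],[1,[3.9,-0.75,0],[0,0,0]],[1,[3.9,-0.75,0],[0,0,0]],[1,[3.9,-0.75,0],[0,0,0]],[1,[3.9,-0.75,0],[0,0,0]],[1,[3.9,-0.75,0],[0,0,0]],[1,[3.9,-0.75,0],[0,0,0]],[1,[3.9,-0.75,1],[0,0,0]],[1,[3.9,-0.75,1],[0,0,0]],[1,[3.9,-0.75,2],[0,0,0]],[1,[3.9,-0.75,2],[0,0,0]]]' 20
python3 -m inch '[[1,[0,0,0],[0,-6.9,0]],[1,[0,0,0],[0,-6.9,0]],[1,[0,0,0],[0,-6.9,0]],[1,[0,0,0],[0,-6.9,0]],[1,[0,0,0],[0,-6.9,0]],[1,[0,0,0],[0,-6.9,0]],[1,[0,0,0],[0,-6.8,0]],[1,[0,0,0],[0,-6.8,0]]]'
python3 - <<'E'
from h import *
Rt=R.from_euler('xyz',[180,0,DOWN],degrees=True)*R.from_euler('y',-55,degrees=True)
z=Rt.as_matrix()[:,2]; G=np.array([.541,.300,.125])
delta(G-.13*z,Rt.as_euler('xyz',degrees=True))
f=frame("wrist"); print([ (r['conf'],r['position']) for r in bot.landmark_of("wrist","can_center")[:2]])
P,C,U=cloud(f); print(bot.observe()['eef_pos'])
c=(P[:,2]>.03)&(P[:,2]<.15)&(np.hypot(P[:,0]-.541,P[:,1]-.300)<.06)
if c.sum()>50:
    from scipy.optimize import least_squares
    s=least_squares(lambda q:np.hypot(P[c,0]-q[0],P[c,1]-q[1])-.0325,[.541,.3],loss='soft_l1',f_scale=.003); print('can',c.sum(),s.x.round(4))
t=(P[:,2]>.175)&(P[:,2]<.21)&(np.hypot(P[:,0]-.541,P[:,1]-.300)<.04); print('cap',t.sum(),P[t].mean(0).round(4),P[t].min(0).round(3),P[t].max(0).round(3)) if t.sum() else 0
cv2.imwrite('pics/d.png',f['color'])
E
```

```text
time_s: 10.8
eef_pos: [0.5381, 0.3827, 0.3135]
ee_rot: [3.14, -0.001, 1.635]
contact_force: [0.4, 1.2, 0.9]
grip_width: 0.0878
finger_force: 0.0
time_s: 11.47
eef_pos: [0.5385, 0.3817, 0.3138]
ee_rot: [3.139, 0.964, 1.633]
contact_force: [0.2, -0.3, 0.1]
grip_width: 0.0878
finger_force: 0.0
shift now-axes cm [10.81 -0.3   6.37] shift target-axes cm [10.79 -0.28  6.42] turn deg [ 0.04  0.25 -0.08] t 11.4667 joints [ 0.87  0.76  1.14 -0.66  1.96  0.78] F [ 0.15 -0.28  0.14] w 0.08778481775417532
[(0.8, [316.6, 67.6])]
[0.54 0.38 0.31]
can 4707 [0.54 0.3 ]
cap 625 [0.54 0.31 0.19] [0.53 0.29 0.17] [0.55 0.32 0.2 ]
```

View pics/d.png

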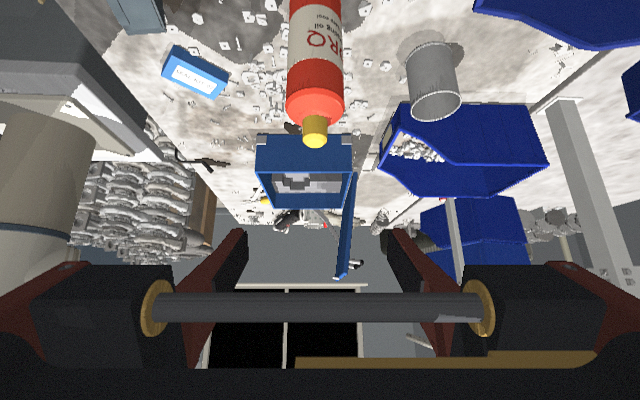

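The wrist view shows the can at column about 316, cap at (315,130), centred between the fingers. I move to the pre-grasp and re-measure.

```bash

python3 -m inch '[[1,[1.8,-0.05,1],[0,0,0]],[1,[1.8,-0.05,1],[0,0,0]],[1,[1.8,-0.05,1],[0,0,0]],[1,[1.8,-0.05,1],[0,0,0]],[1,[1.8,-0.05,1.2],[0,0,0]],[1,[1.8,-0.05,1.2],[0,0,0]],[1,[0,0,0],[0,0,0]]]' 20
cat > canest.py <<'E'
from h import *
from scipy.optimize import least_squares
f=frame("wrist"); P,C,U=cloud(f)
c=(P[:,2]>.03)&(P[:,2]<.15)&(np.hypot(P[:,0]-.541,P[:,1]-.300)<.06)
s=least_squares(lambda q:np.hypot(P[c,0]-q[0],P[c,1]-q[1])-.0325,[.541,.3],loss='soft_l1',f_scale=.003); print('can',c.sum(),['%.4f'%v for v in s.x])
E
python3 - <<'E'
from canest import *
Rt=R.from_euler('xyz',[180,0,DOWN],degrees=True)*R.from_euler('y',-55,degrees=True)
delta([*s.x,.125],Rt.as_euler('xyz',degrees=True))
E
```

```text
time_s: 12.15
eef_pos: [0.5335, 0.3882, 0.1822]
ee_rot: [-3.131, 0.964, 1.643]
contact_force: [-0.2, -0.3, -1.3]
grip_width: 0.0875
finger_force: 0.0
can 7162 ['0.5408', '0.3021']
shift now-axes cm [-0.05  0.15 12.44] shift target-axes cm [-0.09  0.11 12.44] turn deg [-0.18  0.21  0.16] t 12.2 joints [ 0.88  0.9   1.18 -0.62  1.82  0.9 ] F [-0.48 -0.44  0.62] w 0.08806672661968588
```

```bash

python3 -m inch '[[1,[0,0.05,2],[0,0,0]],[1,[0,0.05,2],[0,0,0]],[1,[0,0.05,2],[0,0,0]],[1,[0,0,2],[0,0,0]],[1,[0,0,2],[0,0,0]],[1,[0,0,1.5],[0,0,0]],[1,[0,0,0.9],[0,0,0]],[0.6,[0,0,0],[0,0,0]],[0.4,[0,0,0],[0,0,0]],[0.4,[0,0,0],[0,0,0]],[0.4,[0,0,0],[0,0,0]],[0.4,[0,0,0],[0,0,0]],[0.4,[0,0,0],[0,0,0]]]' 40
python3 - <<'E'
from h import *
Rt=R.from_euler('xyz',[180,0,DOWN],degrees=True)*R.from_euler('y',-55,degrees=True)
delta([.5408,.3021,.125],Rt.as_euler('xyz',degrees=True)); print(bot.observe()['finger_force'])
# plan rotation rows
g=.019; N=13; a=np.radians(-55); da=np.radians(90/N)
z0=.137; 
for i in range(N):
    f=(i+1)/N; zt=.137+( .042-.137)*(np.clip((i-3)/(N-4),0,1)); 
    a2=a+da; zc=zt-z0 # world up change
    # axes in (Y,up): zt=(sin a,-cos a), xt=(cos a, sin a)
    Z=lambda q:np.array([np.sin(q),-np.cos(q)]); X=lambda q:np.array([np.cos(q),np.sin(q)])
    d=np.array([0,zc])+g*(Z(a2)-Z(a)); print('[0.4,[%.2f,0,%.2f],[0,%.2f,0]]'%(100*d@X(a),100*d@Z(a),np.degrees(da)),end=',')
    a=a2;z0=zt
E
```

```text
time_s: 13.28
eef_pos: [0.5431, 0.2895, 0.1174]
ee_rot: [3.14, 0.96, 1.634]
contact_force: [-1.3, 1.3, 2.6]
grip_width: 0.0621
finger_force: 40.0
shift now-axes cm [ 0.11 -0.15  0.42] shift target-axes cm [ 0.11 -0.15  0.42] turn deg [ 0.03 -0.02 -0.05] t 13.2833 joints [ 0.78  0.89  1.39 -0.66  1.61  0.96] F [-1.26  1.35  2.65] w 0.06209904673398007
39.954198226332664
[0.4,[0.23,0,-0.01],[0,6.92,0]],[0.4,[0.23,0,-0.01],[0,6.92,0]],[0.4,[0.23,0,-0.01],[0,6.92,0]],[0.4,[0.23,0,-0.01],[0,6.92,0]],[0.4,[0.71,0,0.92],[0,6.92,0]],[0.4,[0.60,0,0.98],[0,6.92,0]],[0.4,[0.47,0,1.01],[0,6.92,0]],[0.4,[0.35,0,1.03],[0,6.92,0]],[0.4,[0.22,0,1.04],[0,6.92,0]],[0.4,[0.09,0,1.03],[0,6.92,0]],[0.4,[-0.03,0,1.01],[0,6.92,0]],[0.4,[-0.15,0,0.97],[0,6.92,0]],[0.4,[-0.27,0,0.92],[0,6.92,0]],
```

```bash

python3 -m inch '[[0.4,[-0.4,0,-0.3],[0,0,0]],[0.4,[-0.8,0,-0.56],[0,0,0]],[0.4,[-0.85,0,-0.57],[0,0,0]],[0.4,[0.23,0,0],[0,6.92,0]],[0.4,[0.23,0,0],[0,6.92,0]],[0.4,[0.23,0,0],[0,6.92,0]],[0.4,[0.23,0,0],[0,6.92,0]],[0.4,[0.71,0,0.92],[0,6.92,0]],[0.4,[0.6,0,0.98],[0,6.92,0]],[0.4,[0.47,0,1.01],[0,6.92,0]],[0.4,[0.35,0,1.03],[0,6.92,0]],[0.4,[0.22,0,1.04],[0,6.92,0]],[0.4,[0.09,0,1.03],[0,6.92,0]],[0.4,[-0.03,0,1.01],[0,6.92,0]],[0.4,[-0.15,0,0.97],[0,6.92,0]],[0.4,[-0.27,0,0.92],[0,6.92,0]],[0.4,[0,0,0],[0,0,0]]]' 40
python3 - <<'E'
from h import *
o=bot.observe(); g=o['eef_pos']-.019*R.from_euler('xyz',o['ee_rot']).as_matrix()[:,2]; print('grasp',g.round(4),o['finger_force'],np.degrees(o['ee_rot']).round(1))
f=frame("scene"); cv2.imwrite('pics/e.png',cv2.resize(f['color'][100:260,200:420],(770,560)))
P,C,U=cloud(f); C=C.astype(int)
red=(C[:,2]>C[:,1]+50)&(C[:,2]>C[:,0]+50)&(abs(P[:,0]-.54)<.12)&(abs(P[:,1]-.3)<.16)&(P[:,2]>.01)
q=P[red];u,s,v=np.linalg.svd(q-q.mean(0));print(red.sum(),q.mean(0),q.min(0),q.max(0),v[0])
E
```

```text
time_s: 14.7
eef_pos: [0.5375, 0.3103, 0.0453]
ee_rot: [-3.127, -0.529, 1.631]
contact_force: [-0.7, -0.1, -5.4]
grip_width: 0.0621
finger_force: 39.9
grasp [0.5384 0.3008 0.0618] 39.94403265416622 [-179.1  -30.3   93.5]
180 [0.5227749  0.29376589 0.07802724] [0.46186493 0.18925494 0.02706502] [0.56747777 0.43209737 0.20698263] [-0.14688254  0.94886807 -0.27941888]
```

View pics/e.png

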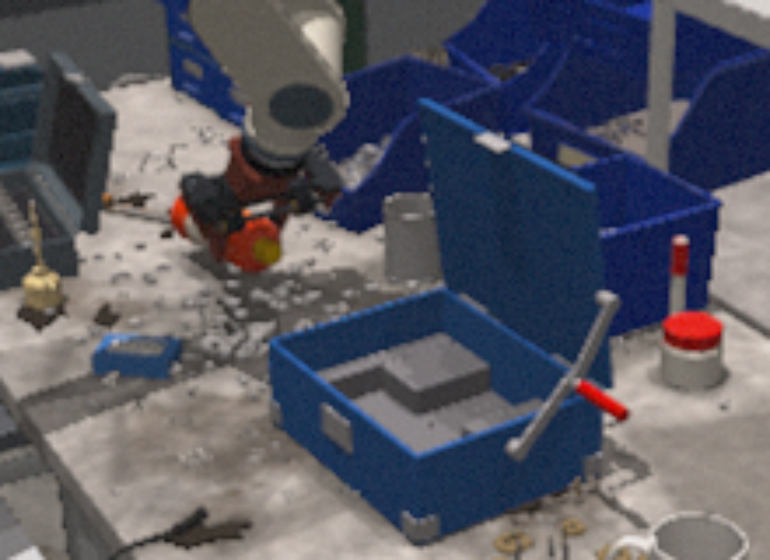

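The picture shows the can held nearly level at (225,235), its cap towards the chest at (265,250).

```bash

python3 -m inch '[[0.4,[0,0,0],[0,0,0]]]' 40
python3 - <<'E'
from h import *
Rt=R.from_euler('xyz',[180,0,DOWN],degrees=True)*R.from_euler('y',35,degrees=True)
delta([.5405,.3008,.0345],Rt.as_euler('xyz',degrees=True))
E
```

```text
time_s: 14.83
eef_pos: [0.5389, 0.3123, 0.0475]
ee_rot: [-3.129, -0.523, 1.633]
contact_force: [-0.7, -0.3, -5.1]
grip_width: 0.0621
finger_force: 39.9
shift now-axes cm [-1.49  0.12  2.44] shift target-axes cm [-1.7   0.09  2.3 ] turn deg [-0.65  5.05 -0.12] t 14.8333 joints [ 0.26  0.67  1.84  0.84  0.72 -0.48] F [-0.68 -0.28 -5.13] w 0.0620884431476291
```

```bash

python3 -m inch '[[0.4,[0.08,0,0],[0,2.5,0]],[0.4,[0.08,0,0],[0,2.5,0]],[0.4,[-0.34,0,0.5],[0,0,0]],[0.4,[-0.34,0,0.5],[0,0,0]],[0.4,[-0.34,0,0.5],[0,0,0]],[0.4,[-0.2,0,0.28],[0,0,0]],[0.4,[-0.12,0,0.17],[0,0,0]],[0.4,[0,0,0],[0,0,0]]]' 40
python3 - <<'E'
from h import *
Rt=R.from_euler('xyz',[180,0,DOWN],degrees=True)*R.from_euler('y',35,degrees=True)
delta([.5405,.3008,.0345],Rt.as_euler('xyz',degrees=True))
E
```

```text
time_s: 15.5
eef_pos: [0.538, 0.3148, 0.0238]
ee_rot: [-3.129, -0.613, 1.633]
contact_force: [0.1, -0.4, -5.0]
grip_width: 0.0625
finger_force: 39.9
shift now-axes cm [-0.55  0.16  0.21] shift target-axes cm [-0.55  0.16  0.21] turn deg [-0.68 -0.1  -0.1 ] t 15.5 joints [ 0.22  0.74  1.85  1.    0.74 -0.67] F [ 0.06 -0.37 -4.96] w 0.062472519347055014
```

```bash

python3 -m inch '[[0.4,[-0.11,0,0.16],[0,0,0]],[0.4,[0,0,0],[0,0,0]]]' 40
python3 -m inch '[[0.4,[-0.08,0,0.12],[0,0,0]],[0.4,[0,0,0],[0,0,0]]]' 40
python3 - <<'E'
from h import *
Rt=R.from_euler('xyz',[180,0,DOWN],degrees=True)*R.from_euler('y',35,degrees=True)
delta([.5405,.3008,.0345],Rt.as_euler('xyz',degrees=True))
E
```

```text
time_s: 15.67
eef_pos: [0.5384, 0.3146, 0.0223]
ee_rot: [-3.129, -0.613, 1.633]
contact_force: [-0.4, -0.6, -4.4]
grip_width: 0.0622
finger_force: 39.9
time_s: 15.83
eef_pos: [0.5384, 0.3145, 0.021]
ee_rot: [-3.13, -0.613, 1.633]
contact_force: [-0.0, -0.7, -4.1]
grip_width: 0.0624
finger_force: 39.9
shift now-axes cm [-0.36  0.12 -0.01] shift target-axes cm [-0.36  0.12 -0.  ] turn deg [-0.61 -0.13 -0.11] t 15.8333 joints [ 0.22  0.74  1.85  1.    0.74 -0.67] F [-0.01 -0.71 -4.15] w 0.06239933438420451
```

```bash

for i in 1; do python3 -m inch '[[0.4,[-0.08,0,0.12],[0,0,0]],[0.4,[0,0,0],[0,0,0]]]' 40|grep -E "eef|contact"; python3 -m inch '[[0.4,[-0.08,0,0.12],[0,0,0]],[0.4,[0,0,0],[0,0,0]]]' 40|grep -E "eef|contact"; done
python3 - <<'E'
from h import *
f=frame("scene"); P,C,U=cloud(f); C=C.astype(int)
m=(P[:,2]>.005)&(abs(P[:,0]-.54)<.06)&(P[:,1]>.17)&(P[:,1]<.45)&(P[:,2]<.09)
col=(C[:,2]>C[:,1]+50)&m
q=P[col]; 
for y0 in np.arange(.18,.44,.02):
    k=col&(abs(P[:,1]-y0)<.01)
    if k.sum()>3: print(round(y0,2),k.sum(),P[k].min(0).round(3),P[k].max(0).round(3))
E
```

```text
eef_pos: [0.5384, 0.3146, 0.0196]
contact_force: [0.1, 0.0, -3.3]
eef_pos: [0.5386, 0.3146, 0.0191]
contact_force: [-2.4, -4.2, 4.8]
0.26 54 [0.514 0.251 0.014] [0.561 0.27  0.065]
0.28 48 [0.51 0.27 0.01] [0.566 0.29  0.069]
0.3 7 [0.513 0.29  0.019] [0.551 0.301 0.069]
0.4 12 [0.499 0.394 0.027] [0.505 0.409 0.052]
0.42 21 [0.498 0.411 0.02 ] [0.513 0.429 0.062]
```

```bash

python3 -m inch '[[0.72,[0,0,0],[0,0,0]],[0.75,[0,0,0],[0,0,0]],[0.85,[0,0,0],[0,0,0]],[1,[0,0,0],[0,0,0]],[1,[0,0,0],[0,0,0]],[1,[0,0,0],[0,0,0]],[1,[0,0,-1],[0,0,0]],[1,[0,0,-2],[0,0,0]],[1,[0,0,-3],[0,0,0]],[1,[0,0,-3],[0,0,0]],[1,[0,0,-3],[0,0,0]],[1,[0,0,-3],[0,-7,0]],[1,[2,0,0],[0,-7,0]],[1,[2,0,0],[0,-7,0]],[1,[2,0,0],[0,-7,0]],[1,[2,0,0],[0,-7,0]]]' 40
cat > lying.py <<'E'
from h import *
np.set_printoptions(precision=4,suppress=True)
f=frame("wrist"); print([ (round(r['conf'],2),deproj(f,r['position'],.031)) for r in bot.landmark_of("wrist","can_center")[:2]])
P,C,U=cloud(f); m=(P[:,2]>.012)&(P[:,2]<.08)&(abs(P[:,0]-.54)<.07)&(P[:,1]>.15)&(P[:,1]<.47)
q=P[m]; (cx,cy),(w,h),an=cv2.minAreaRect(q[:,:2].astype(np.float32)); print(m.sum(),cx,cy,w,h,an)
C=C.astype(int); y=m&(C[:,2]>120)&(C[:,1]>100)&(C[:,0]<90); print('yellow',y.sum(),P[y].mean(0))
for y0 in np.arange(.2,.45,.02):
    k=m&(abs(P[:,1]-y0)<.004)
    if k.sum()>5: print(round(y0,2),k.sum(),np.r_[P[k][:,0].min(),P[k][:,0].max(),P[k][:,2].max(),P[k][P[k][:,2]>P[k][:,2].max()-.004][:,0].mean()])
cv2.imwrite('pics/f.png',f['color'])
E
python3 lying.py
```

```text
time_s: 17.55
eef_pos: [0.5415, 0.2961, 0.1658]
ee_rot: [-3.131, -0.042, 1.638]
contact_force: [0.5, 0.1, -0.4]
grip_width: 0.088
finger_force: 0.0
[(0.56, array([0.5447, 0.3338, 0.031 ]))]
10899 0.5366731882095337 0.3029853105545044 0.2654578685760498 0.0898439809679985 83.82328796386719
yellow 1808 [0.5384 0.3742 0.057 ]
0.24 83 [0.5386 0.5637 0.045  0.5518]
0.26 138 [0.5377 0.5636 0.0464 0.5503]
0.28 395 [0.5167 0.5797 0.0639 0.548 ]
0.3 458 [0.5158 0.5786 0.0641 0.5464]
0.32 478 [0.5137 0.5763 0.0643 0.545 ]
0.34 498 [0.5116 0.574  0.0645 0.5435]
0.36 532 [0.511  0.5737 0.0645 0.5418]
0.38 559 [0.5089 0.5715 0.0643 0.5401]
0.4 587 [0.5068 0.5695 0.0642 0.5382]
0.42 613 [0.5048 0.5675 0.0649 0.5364]
```

```bash
cat >> lying.py <<'E'
k=m&(P[:,2]>.03)&(abs(P[:,0]-(.5464-.085*(P[:,1]-.3)))<.012)
print('y extents',np.percentile(P[k,1],[0,.5,99.5,100])); kk=k&(P[:,2]>.055); print('body',np.percentile(P[kk,1],[0,.5,99.5,100]))
E
python3 lying.py|tail -2
python3 - <<'E'
from h import *
delta([.5438,.332,.034],[180,0,94.9])
E
```

```text
y extents [0.2374 0.241  0.4307 0.4325]
body [0.2707 0.2727 0.4308 0.4325]
shift now-axes cm [ 2.63  0.94 14.97] shift target-axes cm [ 3.33  0.74 14.84] turn deg [-0.87 -2.72 -0.62] t 17.75 joints [0.46 0.48 1.7  0.06 0.96 0.35] F [ 0.07 -0.36 -0.44] w 0.0875472003685395
```

View pics/f.png

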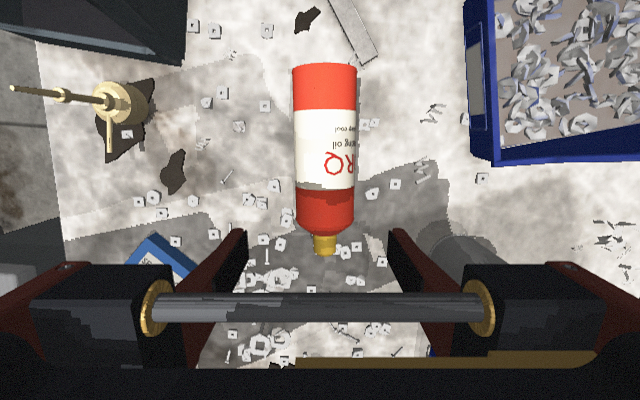

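The can lies at columns 295–357, rows 65–255, its cap towards the robot side of the view (the chest side). Its centre is at about (0.543, 0.334). I regrip at the middle.

```bash

python3 -m inch '[[1,[0,0,0],[-0.9,-2.7,-0.6]],[1,[1.8,0.35,1],[0,0,0]],[1,[1.8,0.35,3],[0,0,0]],[1,[0,0,3],[0,0,0]],[1,[0,0,3],[0,0,0]],[1,[0,0,2],[0,0,0]],[1,[0,0,1.5],[0,0,0]],[1,[0,0,1],[0,0,0]],[1,[0,0,0],[0,0,0]]]' 40
python3 - <<'E'
from h import *
delta([.5434,.3345,.034],[180,0,94.9])
E
```

```text
time_s: 18.5
eef_pos: [0.5433, 0.3311, 0.016]
ee_rot: [-3.138, 0.002, 1.65]
contact_force: [-0.7, -0.4, 0.4]
grip_width: 0.0879
finger_force: 0.0
shift now-axes cm [0.33 0.04 0.1 ] shift target-axes cm [0.33 0.04 0.1 ] turn deg [-0.18  0.1  -0.33] t 18.5 joints [ 0.53  0.72  1.69 -0.    0.74  0.45] F [-0.74 -0.45  0.42] w 0.08794533127902947
```

```bash

python3 -m inch '[[1,[0.3,0,0],[0,0,0]],[0.6,[0,0,0],[0,0,0]],[0.4,[0,0,0],[0,0,0]],[0.4,[0,0,0],[0,0,0]],[0.4,[0,0,0],[0,0,0]],[0.4,[0,0,0],[0,0,0]],[0.4,[0,0,-0.5],[0,0,0]],[0.4,[0,0,-1],[0,0,0]],[0.4,[0,0,-2],[0,0,0]],[0.4,[0,0,-3],[0,0,0]],[0.4,[0,0,-3],[0,0,0]],[0.4,[0,0,-3],[0,0,0]],[0.4,[0,0,-1],[0,0,0]]]' 40
python3 - <<'E'
from h import *
delta(chest(-.03,0,.165),[180,0,DOWN]); print(bot.observe()['finger_force'],bot.observe()['eef_pos'],chest(-.03,0,.046))
E
```

```text
time_s: 19.58
eef_pos: [0.5456, 0.3374, 0.1578]
ee_rot: [3.136, -0.002, 1.652]
contact_force: [0.8, 0.6, -3.6]
grip_width: 0.0626
finger_force: 40.0
shift now-axes cm [-45.95  -7.23   1.04] shift target-axes cm [-46.06  -6.44   1.18] turn deg [ 0.33 -0.12  0.98] t 19.5833 joints [ 0.54  0.52  1.64 -0.    0.98  0.45] F [ 0.8   0.6  -3.58] w 0.06260906126355327
39.99754898250103 [0.55 0.34 0.16] [ 0.51 -0.13  0.05]
```

```bash

python3 -m inch '[[0.4,[-1.5,-0.2,0],[0,0,1]],[0.4,[-3,-0.45,0],[0,0,0]],[0.4,[-3.6,-0.5,0],[0,0,0]],[0.4,[-3.6,-0.5,0],[0,0,0]],[0.4,[-3.6,-0.5,0],[0,0,0]],[0.4,[-3.6,-0.5,0],[0,0,0]],[0.4,[-3.6,-0.5,0],[0,0,0]],[0.4,[-3.6,-0.5,0],[0,0,0]],[0.4,[-3.6,-0.5,0],[0,0,0]],[0.4,[-3.6,-0.5,0],[0,0,0]],[0.4,[-3.6,-0.5,0],[0,0,0]],[0.4,[-3.6,-0.5,0],[0,0,0]],[0.4,[-3,-0.4,0],[0,0,0]],[0.4,[-2.5,-0.3,0],[0,0,0]],[0.4,[0,0,0],[0,0,0]],[0.4,[0,0,0],[0,0,0]]]' 40
python3 - <<'E'
from h import *
delta(chest(-.03,0,.046),[180,0,DOWN]); print(bot.observe()['finger_force'])
for c in("scene","top","wrist"):
    f=frame(c); 
    for r in bot.landmark_of(c,"can_center")[:2]: q=deproj(f,r['position'],.174); print(c,round(r['conf'],2),q, R.from_euler('z',-CY).apply(q-CH))
    P,C,U=cloud(f); L=(P-CH)@R.from_euler('z',CY).as_matrix()
    C=C.astype(int); rd=(C[:,2]>C[:,1]+50)&(C[:,2]>C[:,0]+60)&(L[:,2]>.12)&(L[:,2]<.23)&(abs(L[:,0]+.03)<.06)&(abs(L[:,1])<.14)
    if rd.sum(): print(c,'can red',rd.sum(),L[rd].min(0)*100,L[rd].max(0)*100)
    if c=="scene":cv2.imwrite('pics/g.png',cv2.resize(f['color'][100:260,230:450],(770,560)))
E
```

```text
time_s: 20.92
eef_pos: [0.5085, -0.1281, 0.1518]
ee_rot: [-3.139, -0.0, 1.631]
contact_force: [0.1, 0.5, -3.4]
grip_width: 0.0627
finger_force: 40.0
shift now-axes cm [ 0.15  0.29 12.48] shift target-axes cm [ 0.15  0.27 12.48] turn deg [-0.13 -0.02 -0.22] t 20.9167 joints [-0.27  0.38  1.9  -0.    0.86 -0.33] F [ 0.1   0.53 -3.44] w 0.06274692725240322
39.99775104224682
scene 0.68 [ 0.51 -0.15  0.17] [-0.03 -0.02  0.17]
scene can red 362 [-6.73 -9.99 14.05] [-0.81  9.67 20.22]
top 0.52 [ 0.51 -0.12  0.17] [-0.03  0.    0.17]
top 0.19 [ 0.67 -0.13  0.17] [ 0.13 -0.01  0.17]
top can red 108 [-6.06  6.54 17.15] [-0.23  9.44 20.77]
wrist can red 16390 [-6.32 -5.67 16.81] [-0.05  9.67 19.88]
```

View pics/g.png

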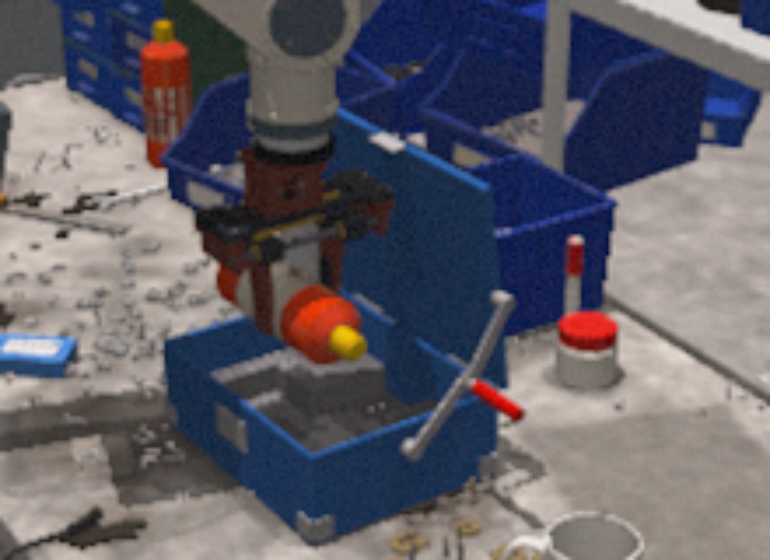

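The picture shows the can held over the open chest, cap at (350,340) towards the knob side, at (490,398). I lower it.

```bash

python3 -m inch '[[0.4,[0.15,0.25,0],[0,0,-0.2]],[0.4,[0,0,2],[0,0,0]],[0.4,[0,0,2.5],[0,0,0]],[0.4,[0,0,2.5],[0,0,0]],[0.4,[0,0,1.5],[0,0,0]],[0.4,[0,0,1],[0,0,0]],[0.4,[0,0,0.7],[0,0,0]],[0.4,[0,0,0.5],[0,0,0]],[0.4,[0,0,0.3],[0,0,0]],[0.4,[0,0,0],[0,0,0]]]' 40
python3 -m inch '[[0.4,[0,0,0.2],[0,0,0]],[0.4,[0,0,0.2],[0,0,0]],[0.4,[0,0,0],[0,0,0]]]' 40 | grep -E "eef|cont"
python3 -m inch '[[0.4,[0,0,0.2],[0,0,0]],[0.4,[0,0,0.1],[0,0,0]],[0.4,[0,0,0],[0,0,0]]]' 40| grep -E "eef|cont"
python3 - <<'E'
from h import *
delta(chest(-.03,0,.046),[180,0,DOWN])
E
```

```text
time_s: 22.05
eef_pos: [0.513, -0.1252, 0.0433]
ee_rot: [3.141, 0.001, 1.639]
contact_force: [0.0, -0.8, -5.1]
grip_width: 0.0633
finger_force: 40.0
eef_pos: [0.5128, -0.1253, 0.0394]
contact_force: [-0.0, -0.5, -5.1]
eef_pos: [0.5126, -0.1252, 0.0361]
contact_force: [-0.8, 0.3, -4.6]
shift now-axes cm [-0.11 -0.16  0.91] shift target-axes cm [-0.11 -0.16  0.91] turn deg [0.01 0.03 0.18] t 22.55 joints [-0.26  0.58  1.94 -0.    0.62 -0.33] F [-0.78  0.33 -4.56] w 0.0626785167997053
```

```bash

python3 -m inch '[[0.4,[-0.1,-0.12,0.15],[0,0,0]],[0.4,[0,0,0.15],[0,0,0]],[0.4,[0,0,0],[0,0,0]]]' 40 | grep -E "eef|cont"
python3 -m inch '[[0.4,[0,0,0.1],[0,0,0]],[0.4,[0,0,0.1],[0,0,0]],[0.4,[0,0,0],[0,0,0]]]' 40| grep -E "eef|cont"
python3 -m inch '[[0.4,[0,0,0.1],[0,0,0]],[0.4,[0,0,0],[0,0,0]]]' 40| grep -E "eef|cont"
python3 - <<'E'
from h import *
delta(chest(-.03,0,.046),[180,0,DOWN])
E
```

```text
eef_pos: [0.5115, -0.1265, 0.0339]
contact_force: [-2.9, -0.4, 5.8]
eef_pos: [0.5116, -0.1266, 0.0338]
contact_force: [-8.8, 1.1, 29.2]
eef_pos: [0.5116, -0.1266, 0.0337]
contact_force: [-12.8, 2.4, 41.3]
shift now-axes cm [ 0.02 -0.05  0.67] shift target-axes cm [ 0.01 -0.05  0.67] turn deg [0.02 0.05 0.18] t 23.2167 joints [-0.26  0.58  1.94 -0.    0.62 -0.33] F [-12.83   2.38  41.34] w 0.06260511332782583
```

```bash

python3 -m inch '[[0.4,[0,0,-0.3],[0,0,0]],[0.4,[0,0,-0.4],[0,0,0]],[0.4,[0,0,-0.3],[0,0,0]],[0.4,[0,0,0],[0,0,0]]]' 40 | grep -E "eef|cont"
python3 - <<'E'
from h import *
np.set_printoptions(precision=4,suppress=True)
for c in("wrist","scene","top"):
    f=frame(c); P,C,U=cloud(f); L=(P-CH)@R.from_euler('z',CY).as_matrix(); C=C.astype(int)
    rd=(C[:,2]>C[:,1]+50)&(C[:,2]>C[:,0]+60)&(L[:,2]>.03)&(abs(L[:,0]+.03)<.06)&(abs(L[:,1])<.12)&(L[:,2]<.12)
    print(c,rd.sum(), L[rd].min(0),L[rd].max(0))
    for y0 in (-.09,-.06,-.05,.05,.06,.07,.08,.09,.1):
        s=(abs(L[:,1]-y0)<.004)&(abs(L[:,0])<.1)
        k=s&rd; fo=s&(abs(L[:,2]-.045)<.005)&~(C[:,2]>C[:,1]+40)
        a=L[fo,0]; k2=s&(L[:,2]>.05)&(abs(L[:,0]+.03)<.05)
        print(y0,'can',np.r_[L[k2,0].min(),L[k2,0].max(),L[k2,2].max()] if k2.sum()>4 else '', 'foam', np.sort(a)[[0,-1]] if len(a) else '', 'front',a[a<-.03].max() if (a<-.03).any() else '','back',a[a>-.02].min() if (a>-.02).any() else '')
E
```

```text
eef_pos: [0.5118, -0.1264, 0.0405]
contact_force: [0.2, -0.0, -3.8]
wrist 16520 [-0.0663 -0.0775  0.0302] [0.0017 0.0961 0.0861]
-0.09 can  foam [-0.0916 -0.0811] front -0.08114566588111043 back 
-0.06 can [-0.061   0.0033  0.0705] foam [-0.0812  0.0228] front -0.06814361847142004 back 0.0074476402996137385
-0.05 can [-0.0599  0.0017  0.0811] foam  front  back 
0.05 can [-0.0606  0.0013  0.0858] foam [-0.0999  0.0999] front -0.06800236170521697 back 0.007409828490971138
0.06 can [-0.0606  0.001   0.0859] foam [-0.1     0.0999] front -0.06807457676982769 back 0.007391111668565445
0.07 can [-0.0606  0.0007  0.0857] foam [-0.0999  0.1   ] front -0.06801013208661086 back 0.0073826468148847565
0.08 can [-0.0605  0.0009  0.0856] foam [-0.0999  0.0999] front -0.06792759629539635 back 0.0074539694904275
0.09 can [-0.0612  0.0013  0.086 ] foam [-0.1  0.1] front -0.06809478050312863 back 0.00739444574369994
0.1 can  foam [-0.0999  0.1   ] front -0.06792548887145702 back 0.007415317096106294
scene 275 [-0.0629 -0.0838  0.0498] [-0.0027  0.0918  0.0919]
-0.09 can  foam  front  back 
-0.06 can [-
[... 822 characters left out ...]
.4154] foam [0.0349 0.0978] front  back 0.034868523702619225
-0.05 can [-0.0705 -0.0036  0.4553] foam [0.0392 0.0991] front  back 0.03917951360890225
0.05 can [-0.0794  0.0177  0.5094] foam [0.0337 0.0964] front  back 0.03374702876774234
0.06 can [-0.0797 -0.0022  0.4982] foam [0.0108 0.0974] front  back 0.010819505207243183
0.07 can [-0.0775  0.0112  0.5027] foam [0.0116 0.0937] front  back 0.011564497105052814
0.08 can [-0.08   -0.001   0.5027] foam [0.0088 0.0987] front  back 0.008773191734265978
0.09 can [-0.0587  0.0163  0.0921] foam [-0.0919  0.0995] front -0.06870766183264092 back 0.009508379617546284
0.1 can  foam [-0.0954  0.0955] front -0.06807619587050827 back 0.009701094442311927
```

The can is centred in the bed (x −60…+1 mm against foam −68…+7). The earlier contact was the bed bottom, so I lower again and release.

```bash

python3 -m inch '[[0.4,[0,0,0.3],[0,0,0]],[0.4,[0,0,0.25],[0,0,0]],[0.4,[0,0,0.1],[0,0,0]],[0.4,[0,0,0],[0,0,0]],[0.73,[0,0,0],[0,0,0]],[0.75,[0,0,0],[0,0,0]],[0.8,[0,0,0],[0,0,0]],[0.9,[0,0,0],[0,0,0]],[0.9,[0,0,0],[0,0,0]],[0.9,[0,0,0],[0,0,0]],[0.9,[0,0,-1],[0,0,0]],[0.9,[0,0,-2],[0,0,0]],[0.9,[0,0,-3],[0,0,0]],[0.9,[0,0,-4],[0,0,0]],[0.6,[0,0,-4],[0,0,0]],[0.5,[0,0,0],[0,0,0]]]' 40
python3 - <<'E'
from h import *
knobmeas()
np.set_printoptions(precision=4,suppress=True)
f=frame("wrist"); P,C,U=cloud(f); L=(P-CH)@R.from_euler('z',CY).as_matrix(); C=C.astype(int)
rd=(C[:,2]>C[:,1]+40)&(L[:,2]>.03)&(abs(L[:,0]+.03)<.06)&(abs(L[:,1])<.12)&(L[:,2]<.12)
print(rd.sum(),np.percentile(L[rd],[.5,99.5],axis=0))
delta(knob(np.pi/4)+[0,0,.1],[180,0,DOWN])
E
```

```text
time_s: 25.03
eef_pos: [0.5157, -0.1273, 0.1815]
ee_rot: [3.13, 0.004, 1.638]
contact_force: [1.1, 0.0, 0.8]
grip_width: 0.0691
finger_force: 0.0
knob chest frame scene 66 [ 0.0524 -0.1954  0.1319]
lid slope 1208 1.4415253098624494
knob chest frame top 50 [ 0.0556 -0.1924  0.1319]
5304 [[-0.0605 -0.0687  0.0527]
 [ 0.0009  0.0953  0.0792]]
shift now-axes cm [-19.55   8.53  -3.26] shift target-axes cm [-19.52   8.59  -3.29] turn deg [0.08 0.06 0.18] t 25.1833 joints [-0.26  0.34  1.89 -0.    0.91 -0.33] F [-0.41  0.12 -0.56] w 0.05713001874223639
```

```bash

python3 -m inch '[[0.5,[0,0,-3],[0,0,0]],[0.5,[-2,0,-3],[0,0,0]],[0.5,[-4,0,0],[0,0,0]],[0.5,[-4,0,0],[0,0,0]],[0.5,[-4,0,0],[0,0,0]],[0.5,[-4,1.5,0],[0,0,0.2]],[0.5,[-2,3,0],[0,0,0]],[0.5,[0,3,1],[0,0,0]],[0.5,[0,1,2],[0,0,0]],[0.5,[0,0,0],[0,0,0]]]' 12
python3 - <<'E'
from h import *
delta(knob(np.pi/4)+[0,-.005,0],[180,0,DOWN])
E
```

```text
time_s: 26.02
eef_pos: [0.6084, -0.3181, 0.1973]
ee_rot: [-3.135, -0.004, 1.635]
contact_force: [-1.1, 0.3, -0.2]
grip_width: 0.0439
finger_force: 0.0
shift now-axes cm [-0.28  0.17  9.01] shift target-axes cm [-0.24  0.11  9.01] turn deg [-0.39 -0.24 -0.  ] t 26.0167 joints [-0.5   0.54  1.5  -0.    1.11 -0.56] F [-1.12  0.26 -0.16] w 0.04390956722227108
```

```bash

python3 -m inch '[[0.5,[-0.2,0.1,2],[0,0,0]],[0.5,[0,0,2.5],[0,0,0]],[0.5,[0,0,2.5],[0,0,0]],[0.5,[0,0,2],[0,0,0]],[0.5,[0,0,0],[0,0,0]],[0.2,[0,0,0],[0,0,0]],[0,[0,0,0],[0,0,0]],[0,[0,0,0],[0,0,0]],[0,[0,0,0],[0,0,0]],[0,[0,0,0],[0,0,0]]]' 15
python3 - <<'E'
from h import *
delta(knob(np.pi/4)+[0,-.005,0],[180,0,DOWN])
A=np.radians(np.arange(45,-3,-3))
for a,b in zip(A[:-1],A[1:]):
    d=knob(b)-knob(a); print('%.0f y %.2f z %.2f'%(np.degrees(b),100*(d[:2]@[np.cos(CY),np.sin(CY)]),-100*d[2]),end='; ')
E
```

```text
time_s: 26.85
eef_pos: [0.6104, -0.3216, 0.1151]
ee_rot: [3.141, 0.001, 1.635]
contact_force: [-9.8, -2.9, 5.2]
grip_width: 0.0144
finger_force: 5.6
shift now-axes cm [ 0.12 -0.07  0.79] shift target-axes cm [ 0.12 -0.07  0.79] turn deg [ 0.04  0.08 -0.01] t 26.85 joints [-0.5   0.64  1.54 -0.    0.96 -0.57] F [-9.83 -2.9   5.2 ] w 0.014371897416595602
42 y -0.30 z -0.29; 39 y -0.32 z -0.27; 36 y -0.33 z -0.25; 33 y -0.34 z -0.24; 30 y -0.35 z -0.22; 27 y -0.37 z -0.20; 24 y -0.38 z -0.18; 21 y -0.38 z -0.16; 18 y -0.39 z -0.14; 15 y -0.40 z -0.12; 12 y -0.40 z -0.10; 9 y -0.41 z -0.08; 6 y -0.41 z -0.05; 3 y -0.41 z -0.03; 0 y -0.42 z -0.01;
```

```bash

python3 -m inch '[[0,[0,0,0],[0,0,0]],[0,[0,0,0],[0,0,0]]]' 15
python3 - <<'E'
from h import *
knobmeas()
f=frame("scene"); cv2.imwrite('pics/i.png',cv2.resize(f['color'][120:260,280:440],(800,700))[:600])
E
```

```text
time_s: 27.02
eef_pos: [0.6101, -0.3217, 0.1152]
ee_rot: [-3.142, 0.001, 1.635]
contact_force: [-3.7, -1.0, 4.8]
grip_width: 0.0134
finger_force: 15.0
knob chest frame scene 25 [ 0.0526 -0.2125  0.1318]
lid slope 1265 1.4393138140850894
knob chest frame top 0
```

View pics/i.png

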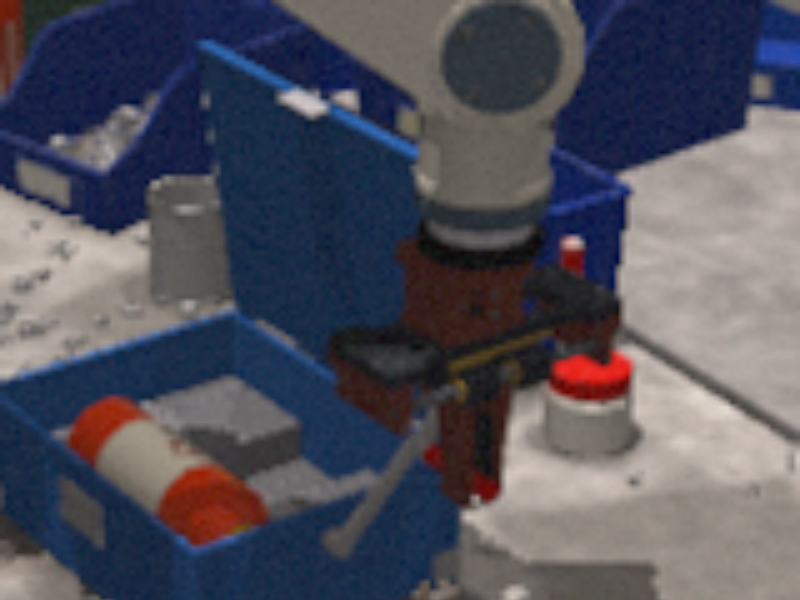

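The fingers hold the red knob (about (460,475)); the can lies in its bed and the lid is up. I pull forward along the arc.

```bash

python3 -m inch '[[0,[0,-0.3,-0.29],[0,0,0]],[0,[0,-0.32,-0.27],[0,0,0]],[0,[0,-0.33,-0.25],[0,0,0]],[0,[0,-0.34,-0.24],[0,0,0]],[0,[0,-0.35,-0.22],[0,0,0]],[0,[0,0,0],[0,0,0]]]' 15
python3 - <<'E'
from h import *
knobmeas()
E
```

```text
time_s: 27.67
eef_pos: [0.5953, -0.3227, 0.1284]
ee_rot: [3.137, 0.002, 1.635]
contact_force: [5.4, 0.8, 2.5]
grip_width: 0.0134
finger_force: 15.0
knob chest frame scene 25 [ 0.0378 -0.2149  0.1434]
lid slope 1146 1.4460110981581973
knob chest frame top 0
```

```bash

python3 -m inch '[[0,[0,-0.37,-0.2],[0,0,0]],[0,[0,-0.38,-0.18],[0,0,0]],[0,[0,-0.38,-0.16],[0,0,0]],[0,[0,-0.39,-0.14],[0,0,0]],[0,[0,-0.4,-0.12],[0,0,0]],[0,[0,-0.4,-0.1],[0,0,0]],[0,[0,-0.41,-0.08],[0,0,0]],[0,[0,-0.41,-0.05],[0,0,0]],[0,[0,-0.41,-0.03],[0,0,0]],[0,[0,-0.3,0],[0,0,0]],[0,[0,0,0],[0,0,0]],[0,[0,0,0],[0,0,0]]]' 15
python3 - <<'E'
from h import *
knobmeas()
delta(knob(0)+[0,-.005,0],[180,0,DOWN])
E
```

```text
time_s: 28.77
eef_pos: [0.5566, -0.3252, 0.1391]
ee_rot: [3.139, 0.002, 1.635]
contact_force: [1.4, 0.8, 8.6]
grip_width: 0.0134
finger_force: 15.0
knob chest frame scene 23 [-0.0006 -0.2158  0.155 ]
lid slope 376 1.2016422546314072
knob chest frame top 0 
shift now-axes cm [ 0.14 -0.29  0.86] shift target-axes cm [ 0.14 -0.29  0.86] turn deg [ 0.16  0.12 -0.03] t 28.8667 joints [-0.55  0.55  1.64 -0.    0.95 -0.61] F [1.13 0.14 7.81] w 0.013600476789344704
```

```bash

python3 -m inch '[[0.1,[0,-0.1,0],[0,0,0]],[0.3,[0,0,0],[0,0,0]],[0.4,[0,0,0],[0,0,0]],[0.4,[0,0,0],[0,0,0]],[0.4,[0,0,-1],[0,0,0]],[0.4,[0,0,-3],[0,0,0]],[0.4,[0,0,-4],[0,0,0]],[0.4,[0,0,-4],[0,0,0]],[0.4,[0,0,-4],[0,0,0]],[0.4,[0,0,-4],[0,0,0]],[0.4,[0,0,-3],[0,0,0]],[0.4,[0,0,0],[0,0,0]]]' 15
python3 - <<'E'
from h import *
knobmeas()
delta(handle(1.15)+[0,0,.1],[180,0,DOWN]); delta(handle(1.15),[180,0,DOWN])
E
```

```text
time_s: 29.87
eef_pos: [0.5566, -0.3261, 0.3758]
ee_rot: [3.132, 0.007, 1.635]
contact_force: [1.1, -0.6, 0.2]
grip_width: 0.0352
finger_force: 0.0
knob chest frame scene 58 [-0.0009 -0.194   0.1549]
lid slope 586 1.1969157045131957
knob chest frame top 5 [-2.000e-04 -2.149e-01  1.549e-01]
shift now-axes cm [20.1   7.47  1.43] shift target-axes cm [20.09  7.48  1.45] turn deg [ 0.14  0.13 -0.03] t 29.9667 joints [-0.55  0.33  1.43 -0.    1.38 -0.61] F [-0.93  0.14 -0.46] w 0.034643432551987006
shift now-axes cm [20.12  7.44 11.43] shift target-axes cm [20.09  7.48 11.45] turn deg [ 0.14  0.13 -0.03] t 29.9667 joints [-0.55  0.33  1.43 -0.    1.38 -0.61] F [-0.93  0.14 -0.46] w 0.034643432551987006
```

Lid holds at about 1.15 and the stay is broken. Move above the handle and locate it with the wrist camera.

```bash

python3 -m inch '[[0.4,[3,1.5,0],[0,0,0]],[0.4,[3.5,1.5,0],[0,0,0]],[0.4,[3.5,1.5,0],[0,0,0]],[0.4,[3.5,1.5,0],[0,0,0]],[0.4,[3.5,1.5,0],[0,0,0]],[0.4,[3,0,0],[0,0,0]],[0.4,[0,0,0],[0,0,0]]]' 15
python3 - <<'E'
from h import *
delta(handle(1.15),[180,0,DOWN]);
f=frame("wrist"); P,C,U=cloud(f); L=(P-CH)@R.from_euler('z',CY).as_matrix()
for r in bot.landmark_of("wrist","lid_handle")[:2]: p=deproj(f,r['position']);print(r, p if p is None else ((p-CH)@R.from_euler('z',CY).as_matrix()).round(4))
C=C.astype(int)
dark=(C.max(1)<70)&(abs(L[:,0]-.075)<.05)&(abs(L[:,1])<.04)&(L[:,2]>.23)&(L[:,2]<.31)
print('dark',dark.sum(),np.percentile(L[dark],[2,50,98],axis=0).round(4).tolist() if dark.sum() else '')
edge=(C[:,0]>C[:,2]+40)&(abs(L[:,1])<.1)&(L[:,2]>.2)&(L[:,2]<.33)&(L[:,0]<.12)&(L[:,0]>-.1)
print('lid',edge.sum(),np.percentile(L[edge],[1,50,99],axis=0).round(4).tolist(),np.polyfit(L[edge,2],L[edge,0],1))
for t in (1.1,1.15,1.2): print(t,((handle(t)-CH)@R.from_euler('z',CY).as_matrix()).round(4))
cv2.imwrite('pics/j.png',f['color'])
E
```

```text
time_s: 30.55
eef_pos: [0.6157, -0.1152, 0.3647]
ee_rot: [-3.137, -0.002, 1.639]
contact_force: [0.9, -0.3, 0.1]
grip_width: 0.0353
finger_force: 0.0
shift now-axes cm [-0.47  0.08 11.01] shift target-axes cm [-0.44  0.03 11.01] turn deg [-0.24 -0.13  0.23] t 30.55 joints [-0.2   0.3   1.47  0.    1.37 -0.27] F [ 0.86 -0.32  0.1 ] w 0.035305956863102506
{'position': [321.6, 207.3], 'conf': 0.92} [0.08 0.   0.28]
dark 1034 [[0.0743, -0.038, 0.275], [0.0798, 0.0019, 0.2786], [0.0855, 0.0384, 0.2808]]
lid 8535 [[0.0264, -0.0955, 0.2039], [0.0481, 0.0301, 0.264], [0.0731, 0.0989, 0.2938]] [-0.48  0.17]
1.1 [0.07 0.   0.27]
1.15 [0.08 0.   0.27]
1.2 [0.08 0.   0.27]
```

View pics/j.png

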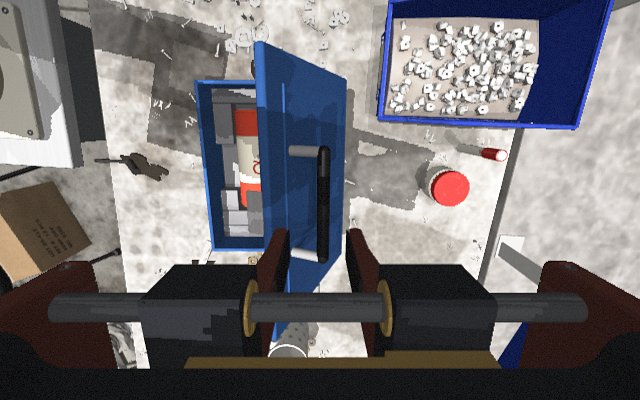

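The wrist view shows the lid tilted forward with the can in its bed behind it. The bar runs along column 323, from row 150 to 260. I grip it with a narrow opening to stay off the lid.

```bash

python3 -m inch '[[0.26,[-0.4,0.45,0],[0,0,0.2]],[0.26,[0,0,2],[0,0,0]],[0.26,[0,0,2],[0,0,0]],[0.26,[0,0,2],[0,0,0]],[0.26,[0,0,1],[0,0,0]],[0.26,[0,0,1],[0,0,0]],[0.26,[0,0,1],[0,0,0]],[0.26,[0,0,1],[0,0,0]],[0.26,[0,0,0.7],[0,0,0]],[0.26,[0,0,0],[0,0,0]]]' 20
python3 -m inch '[[0,[0,0,0],[0,0,0]],[0,[0,0,0],[0,0,0]],[0,[0,0,0],[0,0,0]],[0,[0,0,0],[0,0,0]]]' 20
python3 - <<'E'
from h import *
delta(handle(1.15),[180,0,DOWN]); knobmeas()
o=bot.observe(); g=np.array(o['eef_pos'])+[0,0,.019]; l=(g-CH)@R.from_euler('z',CY).as_matrix(); print(l*100, np.arctan2(l[2]-.095,.105-l[0])-np.arctan2(.046,.175))
th=np.r_[np.arange(1.17,0,-.06),0]; ax=[np.cos(CY),np.sin(CY)]
for a,b in zip(th[:-1],th[1:]):
    d=handle(b)-handle(a); print('%.2f [0,[0,%.2f,%.2f],[0,0,0]]'%(b,100*(d[:2]@ax),-100*d[2]),end=',')
E
```

```text
time_s: 31.48
eef_pos: [0.6207, -0.1241, 0.2585]
ee_rot: [-3.14, 0.0, 1.631]
contact_force: [-0.3, -0.1, -0.0]
grip_width: 0.0233
finger_force: 0.0
time_s: 31.82
eef_pos: [0.6218, -0.1241, 0.2608]
ee_rot: [3.14, 0.001, 1.632]
contact_force: [0.1, -0.1, 0.6]
grip_width: 0.0113
finger_force: 20.0
shift now-axes cm [ 0.48 -0.52  0.62] shift target-axes cm [ 0.48 -0.51  0.63] turn deg [ 0.09  0.06 -0.21] t 31.8167 joints [-0.22  0.4   1.58 -0.    1.17 -0.28] F [ 0.11 -0.08  0.62] w 0.011338321849091408
knob chest frame scene 68 [-0.   -0.2   0.16]
lid slope 544 1.2025468601277862
knob chest frame top 49 [ 0.   -0.19  0.16]
[ 8.07 -0.48 27.98] 1.1827789428012947
1.11 [0,[0,-1.07,0.19],[0,0,0]],1.05 [0,[0,-1.06,0.25],[0,0,0]],0.99 [0,[0,-1.04,0.31],[0,0,0]],0.93 [0,[0,-1.02,0.38],[0,0,0]],0.87 [0,[0,-0.99,0.44],[0,0,0]],0.81 [0,[0,-0.97,0.50],[0,0,0]],0.75 [0,[0,-0.93,0.55],[0,0,0]],0.69 [0,[0,-0.90,0.61],[0,0,0]],0.63 [0,[0,-0.86,0.66],[0,0,0]],0.57 [0,[0,-0.82,0.71],[0,0,0]],0.51 [0,[0,-0.78,0.76],[0,0,0]],0.45 [0,[0,-0.73,0.80],[0,0,0]],0.39 [0,[0,-0.68,0.85],[0,0,0]],0.33 [0,[0,-0.63,0.89],[0,0,0]],0.27 [0,[0,-0.57,0.92],[0,0,0]],0.21 [0,[0,-0.52,0.95],[0,0,0]],0.15 [0,[0,-0.46,0.98],[0,0,0]],0.09 [0,[0,-0.40,1.01],[0,0,0]],0.03 [0,[0,-0.34,1.03],[0,0,0]],0.00 [0,[0,-0.15,0.52],[0,0,0]],
```

```bash

python3 -m inch '[[0,[0,-0.5,0.1],[0,0,0]],[0,[0,-0.57,0.1],[0,0,0]],[0,[0,-1.06,0.25],[0,0,0]],[0,[0,-1.04,0.31],[0,0,0]],[0,[0,-1.02,0.38],[0,0,0]],[0,[0,-0.99,0.44],[0,0,0]],[0,[0,-0.97,0.5],[0,0,0]],[0,[0,-0.93,0.55],[0,0,0]],[0,[0,-0.9,0.61],[0,0,0]],[0,[0,-0.86,0.66],[0,0,0]],[0,[0,-0.82,0.71],[0,0,0]],[0,[0,-0.78,0.76],[0,0,0]],[0,[0,-0.73,0.8],[0,0,0]],[0,[0,0,0],[0,0,0]]]' 25
cat > lidp.py <<'E'
from h import *
o=bot.observe(); g=np.array(o['eef_pos'])+[0,0,.019]; l=(g-CH)@R.from_euler('z',CY).as_matrix(); t=np.arctan2(l[2]-.095,.105-l[0])-np.arctan2(.046,.175); print('g',l.round(4),'theta',round(t,3),'radius',np.hypot(l[2]-.095,.105-l[0]).round(4), o['contact_force'].round(1))
E
python3 lidp.py
```

```text
time_s: 33.08
eef_pos: [0.5075, -0.1308, 0.1961]
ee_rot: [-3.138, -0.0, 1.631]
contact_force: [0.0, -0.0, -4.2]
grip_width: 0.0109
finger_force: 25.0
g [-0.0338 -0.0041  0.2151] theta 0.456 radius 0.1836 [ 0.  -0.  -4.2]
```

```bash

python3 -m inch '[[0,[0,-0.34,0.42],[0,0,0]],[0,[0,-0.34,0.43],[0,0,0]],[0,[0,-0.32,0.44],[0,0,0]],[0,[0,-0.31,0.45],[0,0,0]],[0,[0,-0.29,0.46],[0,0,0]],[0,[0,-0.28,0.46],[0,0,0]],[0,[0,-0.26,0.47],[0,0,0]],[0,[0,-0.26,0.48],[0,0,0]],[0,[0,-0.23,0.49],[0,0,0]],[0,[0,-0.23,0.49],[0,0,0]],[0,[0,-0.2,0.5],[0,0,0]],[0,[0,-0.2,0.5],[0,0,0]],[0,[0,-0.17,0.52],[0,0,0]],[0,[0,0,0],[0,0,0]]]' 25
python3 lidp.py
```

```text
time_s: 34.25
eef_pos: [0.4749, -0.1329, 0.136]
ee_rot: [-3.14, 0.0, 1.632]
contact_force: [-2.9, 2.4, -2.5]
grip_width: 0.0112
finger_force: 25.0
g [-0.0666 -0.0041  0.155 ] theta 0.079 radius 0.1817 [-2.9  2.4 -2.5]
```

```bash

python3 -m inch '[[0,[0,-0.12,0.3],[0,0,0]],[0,[0,-0.1,0.3],[0,0,0]],[0,[0,0,0],[0,0,0]]]' 25; python3 lidp.py
python3 -m inch '[[0,[0,-0.05,0.15],[0,0,0]],[0,[0,-0.05,0.15],[0,0,0]],[0,[0,0,0],[0,0,0]]]' 25; python3 lidp.py
python3 -m inch '[[0,[0,-0.03,0.1],[0,0,0]],[0,[0,-0.03,0.1],[0,0,0]],[0,[0,0,0],[0,0,0]]]' 25; python3 lidp.py
```

```text
time_s: 34.5
eef_pos: [0.4732, -0.1331, 0.1307]
ee_rot: [-3.141, 0.0, 1.631]
contact_force: [-3.1, 3.3, -1.4]
grip_width: 0.0111
finger_force: 25.0
g [-0.0682 -0.0042  0.1497] theta 0.049 radius 0.1817 [-3.1  3.3 -1.4]
time_s: 34.75
eef_pos: [0.4724, -0.1331, 0.1281]
ee_rot: [3.141, 0.0, 1.631]
contact_force: [-3.6, 4.0, -1.4]
grip_width: 0.0113
finger_force: 25.0
g [-0.069  -0.0042  0.1471] theta 0.034 radius 0.1816 [-3.6  4.  -1.4]
time_s: 35.0
eef_pos: [0.4719, -0.1332, 0.1262]
ee_rot: [3.141, 0.0, 1.631]
contact_force: [-2.2, 2.9, -0.2]
grip_width: 0.0115
finger_force: 25.0
g [-0.0695 -0.0042  0.1452] theta 0.023 radius 0.1816 [-2.2  2.9 -0.2]
```

```bash

python3 -m inch '[[0,[0,-0.03,0.1],[0,0,0]],[0,[0,-0.03,0.1],[0,0,0]],[0,[0,0,0],[0,0,0]]]' 25; python3 lidp.py
python3 -m inch '[[0,[0,-0.03,0.1],[0,0,0]],[0,[0,-0.02,0.1],[0,0,0]],[0,[0,0,0],[0,0,0]]]' 25; python3 lidp.py
python3 -m inch '[[0,[0,0,0.1],[0,0,0]],[0,[0,0,0],[0,0,0]]]' 25; python3 lidp.py
```

```text
time_s: 35.25
eef_pos: [0.4714, -0.1332, 0.1242]
ee_rot: [3.141, 0.0, 1.631]
contact_force: [-2.7, 4.3, -1.0]
grip_width: 0.0112
finger_force: 25.0
g [-0.07   -0.0042  0.1432] theta 0.012 radius 0.1815 [-2.7  4.3 -1. ]
time_s: 35.5
eef_pos: [0.4711, -0.1333, 0.1229]
ee_rot: [3.141, 0.0, 1.631]
contact_force: [-4.9, 4.9, 6.7]
grip_width: 0.0112
finger_force: 25.0
g [-0.0703 -0.0042  0.1419] theta 0.004 radius 0.1815 [-4.9  4.9  6.7]
time_s: 35.67
eef_pos: [0.4712, -0.1333, 0.1227]
ee_rot: [3.141, 0.001, 1.631]
contact_force: [-8.0, 4.8, 18.1]
grip_width: 0.0112
finger_force: 25.0
g [-0.0703 -0.0043  0.1417] theta 0.004 radius 0.1814 [-8.   4.8 18.1]
```

Shut on the rim. Release and rise.

```bash

python3 -m inch '[[0,[0,0,-0.07],[0,0,0]],[0.2,[0,0,0],[0,0,0]],[0.4,[0,0,0],[0,0,0]],[0.5,[0,0,0],[0,0,0]],[0.5,[0,0,0],[0,0,0]],[0.5,[0,0,-1],[0,0,0]],[0.5,[0,0,-2],[0,0,0]],[0.5,[0,0,-3],[0,0,0]],[0.5,[0,0,-3],[0,0,0]],[0.5,[0,0,-3],[0,0,0]],[0.5,[0,0,0],[0,0,0]],[0.5,[0,0,0],[0,0,0]]]' 25
python3 - <<'E'
from h import *
f=frame("wrist"); P,C,U=cloud(f); L=(P-CH)@R.from_euler('z',CY).as_matrix(); C=C.astype(int)
for x in (-.09,-.05,0,.05):
    k=(abs(L[:,0]-x)<.008)&(abs(L[:,1])<.12)&(C[:,0]>C[:,2]+50)&(L[:,2]>.08); print(x,k.sum(),np.median(L[k,2]).round(4) if k.sum() else '')
knobmeas()
f=frame("scene"); cv2.imwrite('pics/k.png',f['color'])
E
```

```text
time_s: 36.67
eef_pos: [0.472, -0.1337, 0.2442]
ee_rot: [3.137, 0.002, 1.631]
contact_force: [-0.1, 0.3, 0.6]
grip_width: 0.0436
finger_force: 0.0
-0.09 3145 0.1053
-0.05 3204 0.1073
0 2681 0.1073
0.05 2919 0.1074
knob chest frame scene 68 [-0.0776 -0.196   0.1047]
lid slope 4 1.9025567366298182
knob chest frame top 51 [-0.0748 -0.1897  0.1054]
```

View pics/k.png

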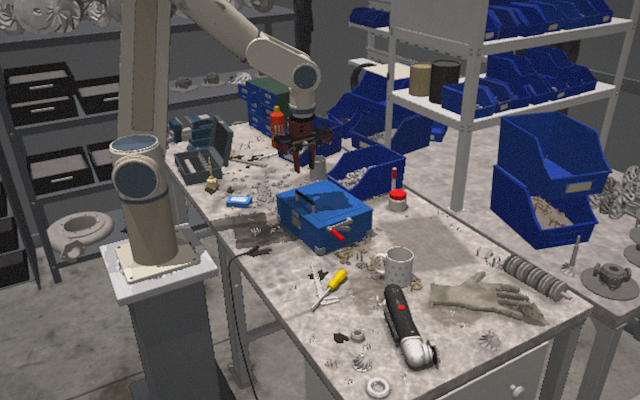

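The lid is flat at 107 mm, which is shut. The gripper is clear, and the mug, box, tin and caliper are where they were.

```bash
python3 -c "
from cell import bot
print(bot.finish_job())"
```

```text
the job is handed in; nothing more can be done
None
```

The can is in its foam bed with the cap towards the knob side, the stay was broken with the lid up, the lid is fully shut, and I handed the job in at about 37 s of the 72 s allowed; no verdict came back.

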